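# Set the stop and load the corner-guard gauge

## Task

Get the corner-guard gauge ready for packing: lay the setting block flat on the anvil beneath the stop screw and turn the screw down with the driver, never with the fingers, until the block just drags under the spring foot; back it off if it is too tight. Then draw the block out and lay it back along its black mat, stand the driver back in its stand, and nest all the blue corner guards one on another on the saddle, legs aligned, each fully down, square and centred along the saddle. Leave the screw as set and the other things on the table alone.

Things in the scene. Friction and masses are not known exactly. Their poses are not given: they have to be found in the camera images.
- anvil (a point): Point on top of the fixed gauge's grey base plate (100 x 330 x 12 mm) below the stop screw; y runs along the plate to the saddle, x to its far side. A steel tongue 50 mm wide, as high, runs 75 mm to -x. The gate's post stands at x +48 to +76 mm, 100 mm tall; its arm (36 mm wide, 59 to 77 mm above the table) reaches back to x = -24 mm and carries the screw. The -x and both y sides are open.
- saddle (a point): Ridge of the fixed aluminium saddle, a 90 degree roof 130 mm long (along y) and 48 mm wide, faces sloping 45 degrees; this point is where the faces would meet, at mid-length, 54 mm above the table; x across, axes as the anvil's. A guard seated on it has its feet 25 mm above the table, its mid point 11 mm below this point; each further guard nests 11.5 mm higher.
- screw_top (a point): Centre of the top of the brass stop-screw head (38 mm across), on the screw's axis, 106 mm above the table at joint value 0; z up, x and y lie along its two crossed slots. The slots are 7 mm wide, 9 mm deep and open at their ends; they turn and sink with the screw.
- stop_screw (a joint): Turn of the stop screw in rad, 0 = highest, up to 5.0; grows as it is turned clockwise seen from above, and the screw and its foot then sink 2.85 mm per rad. It turns stiffly (0.1 Nm), and stays where it is left. It is set only with the driver.
- foot_tip (a point): Underside of the screw's red spring foot, a round-nosed pad 16 mm across, on the screw's axis; 49 mm above the table at screw value 0 with nothing beneath, so it meets the setting block on the plate after 7 mm, at about 2.45 rad.
- foot (a joint): How far (m) the spring foot is pushed up into the screw: 0 hanging free, at most 0.008, 1.5 N per mm. The block just drags when it is pushed up between 0.5 and 4 mm, 2 mm being ideal (screw about 3.15 rad).
- block_mid (a point): Centre of the loose steel setting block, a bar 150 (its x) x 26 (its y) x 30 mm (z), 0.25 kg, with a yellow band round the end at x = -40 to -70 mm where it is held while the other end goes beneath the stop.
- block: The setting block; origin at the centre of its underside.
- mat: Black rubber mat 75 (x) x 175 (y) x 2 mm, fixed to the table, the setting block's home (the block lies along the mat's y); origin at the centre of its underside.
- driver_grip (a point): Centre of the 0.09 kg driver's square red handle, 28 x 28 mm, 50 mm tall; z points up along the driver, which stands upright with its tip down. The handle's faces lie square to x and y, as do the two crossed blades of the tip. 84 mm above the tip.
- driver_tip (a point): Lowest point of the driver, on its axis: the tip is a cross of two blades 20 mm wide, 3 mm thick, 11 mm long, on a shank 14 mm across. A round black collar (42 mm) sits 54 to 59 mm above the tip, right below the handle.
- stand_mouth (a point): Centre of the top of the black driver stand, fixed to the table: a square cup 46 mm wide, 60 mm tall, opening 30 mm, 90 mm square foot. The driver hangs in it by its collar, which rests on the rim, tip 54 mm below this point.
- guard0_mid (a point): Middle of a loose blue plastic corner guard, a 90 degree angle section lying roof-wise, ridge up: 110 mm long (its y), 58 mm wide over the feet (its x), 38 mm high, legs 8 mm thick, 0.07 kg; this point is 18 mm above the feet, whose plumb outer faces, 11.5 mm high, are where it is pinched across its width. Two to four guards are there; absent ones read None.
- guard0: The same guard; origin 18 mm below its middle, level with its feet.
- guard1_mid (a point): Middle of a loose blue plastic corner guard, a 90 degree angle section lying roof-wise, ridge up: 110 mm long (its y), 58 mm wide over the feet (its x), 38 mm high, legs 8 mm thick, 0.07 kg; this point is 18 mm above the feet, whose plumb outer faces, 11.5 mm high, are where it is pinched across its width. Two to four guards are there; absent ones read None.
- guard1: The same guard; origin 18 mm below its middle, level with its feet.
- guard2_mid (a point): Middle of a loose blue plastic corner guard, a 90 degree angle section lying roof-wise, ridge up: 110 mm long (its y), 58 mm wide over the feet (its x), 38 mm high, legs 8 mm thick, 0.07 kg; this point is 18 mm above the feet, whose plumb outer faces, 11.5 mm high, are where it is pinched across its width. Two to four guards are there; absent ones read None.
- guard2: The same guard; origin 18 mm below its middle, level with its feet.
- guard3_mid (a point): Middle of a loose blue plastic corner guard, a 90 degree angle section lying roof-wise, ridge up: 110 mm long (its y), 58 mm wide over the feet (its x), 38 mm high, legs 8 mm thick, 0.07 kg; this point is 18 mm above the feet, whose plumb outer faces, 11.5 mm high, are where it is pinched across its width. Two to four guards are there; absent ones read None.
- guard3: The same guard; origin 18 mm below its middle, level with its feet.
- cake_b: Plain ring cake, 83 mm, a bystander.
- tape: Roll of brown tape, 103 mm, a bystander.
- cake_a: Chocolate-chip ring cake, 83 mm, a bystander.
There are look-alikes about, which are no part of the job. Of the things that look like the part that bears driver_grip, the smaller one is meant.

How it is judged:
By the outcome, as a careful person would: the job done as asked, in the order asked, and still so for the second after the job is handed in, with the robot touching nothing.
Of guard0, guard1, guard2, guard3 only 2 to 4 are there at a start; the rules pass over those that are not, and their reading is None.
At some moment in a run one of block, guard0, guard1, guard2, guard3 may be knocked a few centimetres aside while the robot is not near it.
It also fails if it takes over 208 s, if anything falls off the work surface, if the arm or the gripper's body presses on something with over 40 N, if the wrist force passes 120 N, or if a joint passes its speed limit or range.

## Robot

A 6-joint arm with a two-finger parallel gripper is mounted at the origin on a cart in front of the work surface, level with it; the furniture and walls round the work are solid. World frame = base frame: x ahead of the robot, y to its left, z up, the work surface at z = 0. Lengths are in mm, angles in rad, forces in N, time in s.
With the tool pointing down it reaches from about 425 to 950 mm from the base axis. Payload 14.7 kg.
Tool frame: the origin (TCP) lies at the very end of the fingers, on their centre line; the grasp point (between the pads) lies 19 mm behind it; z points along the fingers, y is the line along which they close (so a half turn about z gives the same grasp; the last joint's range is limited). The gripper opens to 85 mm and grips with 20 to 120 N. Pads are 22 mm wide; open, the fingers measure 114 mm over their backs; the gripper's body (76 mm by 85 mm) begins 54 mm behind the grasp point. The pads swing forward as they close: fully open they stand 13 mm farther back than shut.
Start: joints at [-1.349, 0.48, 1.596, -0, 1.065, -0.047], TCP at [172.64, -626.648, 231.297] pointing down, gripper open.
Joint ranges: [-2.75, 2.75], [-0.82, 2.05], [0.23, 2.67], [-1.56, 4.7], [0.09, 2.69], [-2.92, 2.92]. Speed limits (rad/s): [1.89, 1.89, 2.39, 3.01, 3.01, 3.01].

## Interface

Orientations are given as a 3x3 rotation matrix whose columns are the frame's x, y, z axes.
In Python, from rig import arm, optics, job gives the robot as it stands. The module is installed in compiled form; this text tells all that it offers.
- The arm moves only by the tool send_rows, never from a script. Its arguments are lists of equal length, an entry for each row: "jaw": the closure in counts, from 0 (fully open) to 255 (shut); "dp": the shift along the tool's x, y, z in mm, a list of three; "delta_rot": the turn, a rotation vector about the tool's x, y, z in degrees, a list of three. A call has 1 to 10 rows; each row shifts and turns the commanded pose from where the row before left it, along the tool's axes as they then stand; what a row does not reach is not made up. A row lasts 1/8 s, in which the tool goes at most 62.5 mm and 10.7 degrees, less where a joint would pass 70% of its speed; a pose out of reach is approached as far as the arm can. A call with a gripper value outside its range is refused whole. The fingers move at their own pace and stop on an object; "squeeze" is the grip in N (left out, the last holds). Time passes only in rows, so rows that do not move let the fingers close. It gives the time, the measured TCP pose, the force, the opening and the grip force at its end, in the units of the state.
- arm.read_state(): the state, without advancing time (a new reading comes with each control period).
- optics.camera(name): name is "scene" or "top" or "wrist"; returns a dict with "color" (420x560x3 uint8, red, green, blue), "fx", "fy", "cx", "cy" (pixels), "k1" (the pictures are not rectified: a ray, as slopes to the right and down, at radius r is drawn at 1 + k1 r^2 times it, then the intrinsics apply), "eye" and "orientation" of the camera in the world. Camera axes: x right, y down, z forward; pixel columns grow to the right and rows downward; lengths in mm; the calibration is good to about 2 mm. A picture is of the moment at which its call begins. There is no depth.
- job.job_done(): hands the job in; it is judged then, once.
The state is a dict: "t": time; "joints": joint angles; "joint_vel": joint speeds; "joint_torque": joint torques, N m; "tcp_pos": TCP position; "tool_rot": TCP orientation; "ft_force": force on the tool from outside, world axes, zero at the start; "torque": the same for the moment, N m; "grip_width": finger opening in mm; "grip_force": force on a finger pad.
Only numpy, scipy, OpenCV 4.12 (cv2) and the standard library are available. Lean on these libraries where they do the work, as an engineer would, in place of code of your own. Each camera call takes 0.05 s, during which the arm holds its last target. There are 200 camera calls.

## Working session

There is one attempt and no reset: what is moved stays moved. The work goes in short steps, Python scripts to look and compute and a tool call to move; the robot and the scene stay as the last step left them, time stands still between calls to the robot, and variables do not carry over. Pictures are saved under pics/ and viewed, at most 14 in all, crops included, and the job is handed in when it is done.

Besides the shell and the picture viewer there is one more tool, called as name(argument=value, ...), one argument or row to a line, values as JSON. send_rows: Moves the arm, as the interface text tells. Its arguments: {"type":"object","properties":{"jaw":{"type":"array"},"dp":{"type":"array"},"delta_rot":{"type":"array"},"squeeze":{"type":"number"}},"required":["jaw","dp","delta_rot"]}

```bash
mkdir -p pics; cat > h.py <<'E'
import numpy as np, cv2
from rig import arm, optics, job
np.set_printoptions(precision=2,suppress=True)
def snap(name,fn=None):
    c=optics.camera(name)
    if fn: cv2.imwrite('pics/'+fn,c['color'][:,:,::-1])
    return c
def K(c): return np.array([[c['fx'],0,c['cx']],[0,c['fy'],c['cy']],[0,0,1.]])
def px2w(c,uv,z):
    uv=np.atleast_2d(np.array(uv,float)); d=(uv-[c['cx'],c['cy']])/[c['fx'],c['fy']]
    s=d.copy()
    for _ in range(30): s=d/(1+c['k1']*(s**2).sum(1,keepdims=True))
    r=np.c_[s,np.ones(len(s))]@np.array(c['orientation']).T
    e=np.array(c['eye']); return e+r*((z-e[2])/r[:,2])[:,None]
def w2px(c,P):
    p=(np.atleast_2d(np.array(P,float))-c['eye'])@np.array(c['orientation']); s=p[:,:2]/p[:,2:]
    s=s*(1+c['k1']*(s**2).sum(1,keepdims=True)); return s*[c['fx'],c['fy']]+[c['cx'],c['cy']]
E
python3 - <<'E'
from h import *
for n in('scene','top','wrist'):
    c=snap(n,n+'0.png'); print(n,c['eye'],np.array(c['orientation']),c['fx'],c['cx'],c['cy'],c['k1'])
a=np.vstack([cv2.imread('pics/top0.png')]); 
s=arm.read_state(); print(s['tool_rot'],s['tcp_pos'],s['grip_width'],s['t'])
cv2.imwrite('pics/top0b.png',cv2.resize(a,(800,600),interpolation=cv2.INTER_CUBIC))
E
```

```text
scene [-471.98 -786.27  806.87] [[ 0.58 -0.4   0.71]
 [-0.82 -0.29  0.5 ]
 [ 0.01 -0.87 -0.5 ]] 463.17476587735143 283.76655791224925 208.19174380402714 -0.03961518055491806
top [ 328.52  -58.52 1664.53] [[ 0.   -0.99  0.15]
 [-1.   -0.01 -0.01]
 [ 0.01 -0.15 -0.99]] 494.3685688607249 276.4774968368098 209.96593330001141 -0.10473814775147483
wrist [ 242.92 -607.04  374.28] [[ 0.26 -0.93 -0.27]
 [-0.96 -0.25 -0.07]
 [-0.    0.28 -0.96]] 378.04002755954275 279.06627830500935 214.01786698174715 -0.09946313787934788
[[ 0.96  0.27 -0.  ]
 [ 0.27 -0.96  0.  ]
 [ 0.   -0.   -1.  ]] [ 172.6  -626.33  230.82] 85.26324148747865 0.15
```

View pics/top0b.png

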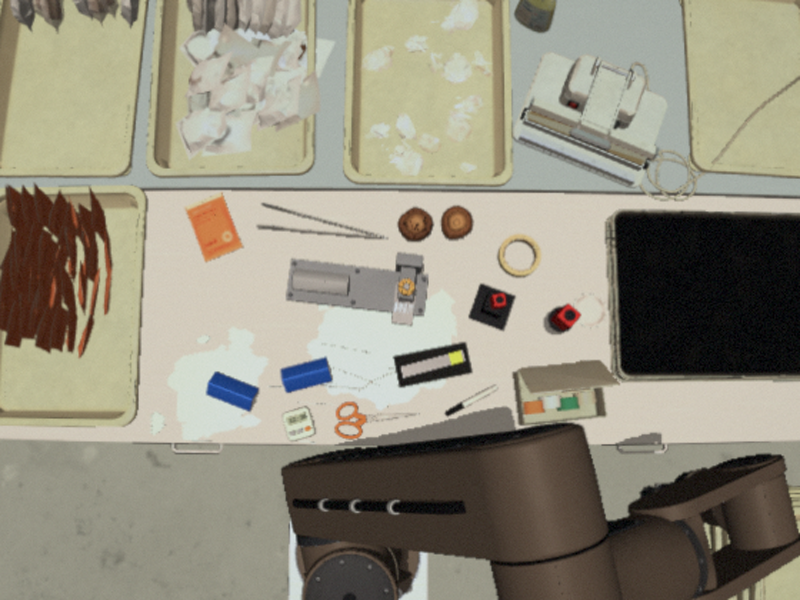

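View pics/scene0.png

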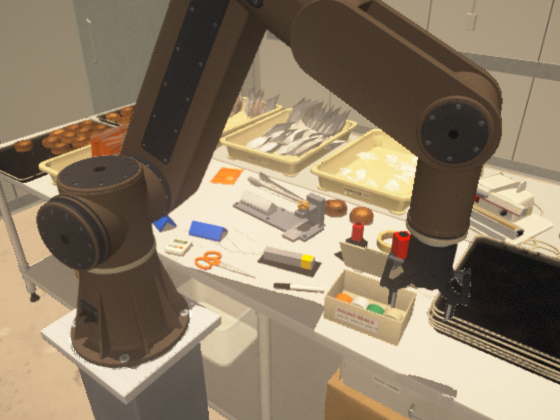

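The top view shows two blue guards at about (232,391) and (306,375), the block on its mat at (432,364), and the gauge with saddle at (320,281) and screw at (406,287). The smaller driver is in its stand at (499,300); a larger look-alike stands at (565,317).

```bash
python3 - <<'E'
from h import *
c=snap('top'); im=c['color']; hsv=cv2.cvtColor(im,cv2.COLOR_RGB2HSV)
def blobs(lo,hi,z,name,minA=20):
    m=cv2.inRange(hsv,lo,hi); n,l,st,ce=cv2.connectedComponentsWithStats(m)
    for i in range(1,n):
        if st[i,4]>=minA and 120<ce[i][1]<310:
            ys,xs=np.where(l==i); (cx,cy),(w,h),a=r=cv2.minAreaRect(np.c_[xs,ys].astype(np.float32))
            b=px2w(c,cv2.boxPoints(r),z)[:,:2]
            print(name,st[i,4],ce[i],'c',b.mean(0),'sides',np.linalg.norm(b[1]-b[0]),np.linalg.norm(b[2]-b[1]),'ang',np.degrees(np.arctan2(*(b[1]-b[0])[::-1])),np.degrees(np.arctan2(*(b[2]-b[1])[::-1])))
blobs((105,120,40),(130,255,255),15,'blue')
blobs((25,120,120),(35,255,255),32,'yellow')
blobs((0,180,100),(4,255,255),90,'red'); blobs((174,180,100),(180,255,255),90,'red')
blobs((0,0,0),(180,255,45),2,'black',100)
b=np.array([[320,281],[289,261],[289,305],[427,315],[406,287],[404,320],[425,288]])*.7
print('saddle,pl,pl,pl',px2w(c,b[:4],12),'screw',px2w(c,b[4],106))
cv2.imwrite('pics/c1.png',cv2.resize(im[160:300,130:440][:,:,::-1],(800,361),interpolation=cv2.INTER_CUBIC))
E
```

```text
blue 517 [213.87 262.26] c [402.78 127.14] sides 108.59842543510426 53.221605527581936 ang -74.54703487467626 -164.06288157033427
blue 524 [161.76 273.31] c [365.26 300.17] sides 53.93622440721239 111.01436513956395 ang -20.211726964950028 -110.90574018295291
yellow 70 [318.73 249.97] c [ 444.29 -221.3 ] sides 25.844295625404367 28.05195328812158 ang -75.8549110375515 -166.43894780472067
red 59 [348.85 209.86] c [ 570.43 -314.87] sides 29.084383803389535 29.51105185464561 ang -80.19860321210781 -171.72496582449767
red 82 [396.62 221.02] c [ 536.   -472.99] sides 37.874266480393544 36.54467693038469 ang -45.95162393381579 -135.65950784326995
black 14146 [495.77 205.4 ] c [ 605.48 -854.24] sides 483.9607386918502 411.0650890347125 ang -88.86827197154273 174.93612105420397
black 420 [342.42 215.76] c [ 567.43 -310.72] sides 81.1543284700111 81.17799683519756 ang -19.011335533982336 -108.37151647993592
black 486 [301.97 255.43] c [ 429.87 -169.42] sides 167.7829636413564 67.2277348769163 ang -78.2559034299074 -168.98770278218078
saddle,pl,pl,pl [[ 625.04   96.95   12.  ]
 [ 673.21  172.06   12.  ]
 [ 567.04  169.27   12.  ]
 [ 544.84 -157.1    12.  ]] screw [[ 595.54 -104.66  106.  ]]
```

View pics/c1.png

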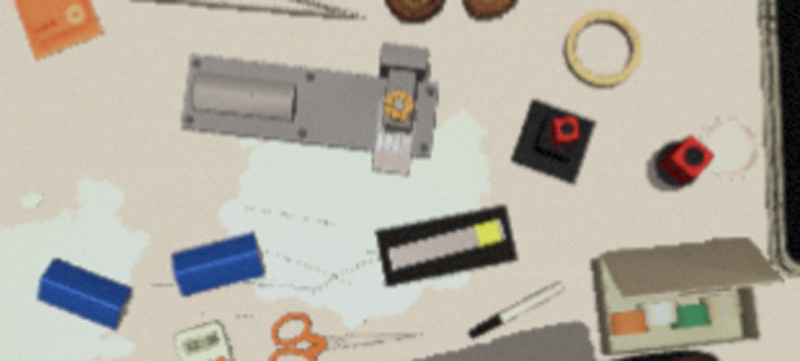

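```bash
cat >> h.py <<'E'
def goal(x,y,z,psi=None):
    s=arm.read_state(); R=np.array(s['tool_rot']); p=np.array(s['tcp_pos']); cur=np.degrees(np.arctan2(R[1,0],R[0,0]))
    print('t',s['t'],'tcp',p,'psi',cur,'tilt',R[:2,2],'j1,j6',np.array(s['joints'])[[0,5]],'F',np.array(s['ft_force']),'w',s['grip_width'],s['grip_force'])
    if x is not None:
        print('dp now',R.T@(np.array([x,y,z])-p))
        if psi is not None:
            a=np.radians(psi); R2=np.array([[np.cos(a),np.sin(a),0],[np.sin(a),-np.cos(a),0],[0,0,-1]])
            print('rotz',-((psi-cur+180)%360-180),'dp after rot',R2.T@(np.array([x,y,z])-p))
E
python3 -c "
from h import *
goal(444,-221,200,101.7)"
```

```text
t 0.2 tcp [ 172.59 -626.42  230.91] psi 15.397304143648865 tilt [-0.  0.] j1,j6 [-1.35 -0.05] F [-0.11 -0.02 -0.49] w 85.43830363513555 0.0
dp now [ 369.31 -318.78   31.17]
rotz -86.30269585635114 dp after rot [341.95 347.99  30.91]
```

send_rows(
  jaw=[0,0,0,0,0,0,0,0,0,0],
  dp=[
    [37,-32,3],
    [37,-32,3],
    [37,-32,3],
    [37,-32,3],
    [37,-32,3],
    [37,-32,3],
    [37,-32,3],
    [37,-32,3],
    [37,-32,3],
    [37,-32,3],
  ],
  delta_rot=[
    [0,0,0],
    [0,0,0],
    [0,0,0],
    [0,0,0],
    [0,0,0],
    [0,0,0],
    [0,0,0],
    [0,0,0],
    [0,0,0],
    [0,0,0],
  ],
  squeeze=40,
)

```text
t: 1.45
tcp_pos: [445.1, -218.5, 201.3]
tool_rot: [[0.964, 0.266, 0.0], [0.266, -0.964, -0.0], [0.0, 0.0, -1.0]]
ft_force: [0.3, -1.3, -0.3]
grip_width: 85.5
grip_force: 0.0
```

send_rows(
  jaw=[0,0,0,0,0,0,0,0,0,0],
  dp=[
    [0,0,0],
    [0,0,0],
    [0,0,0],
    [0,0,0],
    [0,0,0],
    [0,0,0],
    [0,0,0],
    [0,0,0],
    [0,0,0],
    [0,0,0],
  ],
  delta_rot=[
    [0,0,-9.6],
    [0,0,-9.6],
    [0,0,-9.6],
    [0,0,-9.6],
    [0,0,-9.6],
    [0,0,-9.6],
    [0,0,-9.6],
    [0,0,-9.6],
    [0,0,-9.5],
    [0,0,0],
  ],
)

```text
t: 2.7
tcp_pos: [444.4, -219.9, 201.3]
tool_rot: [[-0.202, 0.979, -0.0], [0.979, 0.202, 0.0], [0.0, -0.0, -1.0]]
ft_force: [-0.6, -0.1, -0.5]
grip_width: 85.5
grip_force: 0.0
```

```bash
python3 - <<'E'
from h import *
c=snap('wrist','w1.png'); snap('top','top1.png'); goal(444,-221,200,101.7)
a=np.hstack([cv2.imread('pics/w1.png')[:,:],cv2.imread('pics/top1.png')]); cv2.imwrite('pics/c2.png',cv2.resize(a,(800,300),interpolation=cv2.INTER_AREA))
hsv=cv2.cvtColor(c['color'],cv2.COLOR_RGB2HSV)
for lo,hi,z in(((25,120,100),(35,255,255),32),((0,0,0),(180,255,50),2)):
    m=cv2.inRange(hsv,lo,hi); n,l,st,ce=cv2.connectedComponentsWithStats(m)
    for i in np.argsort(-st[1:,4])[:3]+1:
        r=cv2.minAreaRect(np.argwhere(l==i)[:,::-1].astype(np.float32)); print(st[i],px2w(c,cv2.boxPoints(r),z)[:,:2].tolist(),px2w(c,ce[i],z))
E
```

```text
t 2.8 tcp [ 444.33 -219.86  201.29] psi 101.46340761686996 tilt [-0.  0.] j1,j6 [-0.52 -0.72] F [ 0.14  0.34 -0.43] w 85.34772101428412 0.0
dp now [-1.05 -0.55  1.29]
rotz -0.23659238313004494 dp after rot [-1.05 -0.56  1.29]
[    0   242   560   178 40728] [[175.1198214460439, -335.5885966991376], [740.2937646300945, -219.4363548382912], [858.3794086750215, -444.4227715202776], [155.49752586604842, -588.9160927179245]] [[ 497.6  -414.43    2.  ]]
[ 231   26   86  196 9668] [[378.14218699849965, -94.04680841347604], [448.5059495102975, -79.71393688932723], [487.0562373071501, -247.81416745582374], [407.81907167096756, -264.10300428684246]] [[ 429.77 -165.34    2.  ]]
[   3    0   77   51 3162] [[171.66184218113955, -140.11718859229836], [172.4583480837424, -95.64021574164597], [243.7919847491706, -94.56829858484991], [243.7733255098818, -137.31865223334694]] [[ 211.31 -116.83    2.  ]]
```

View pics/c2.png

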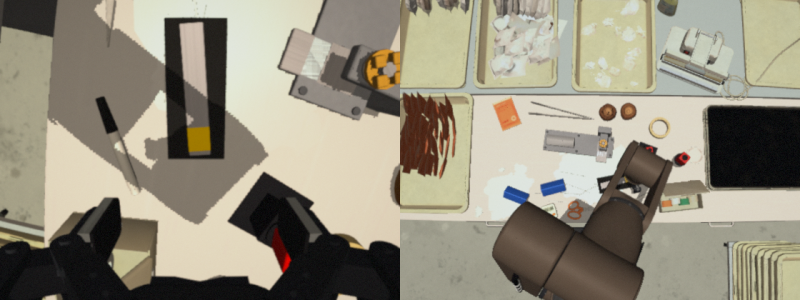

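The wrist view shows the block on its mat, with the band at about (279,195) full-size pixels. The top view confirms just two guards.

```bash
python3 - <<'E'
from h import *
c=snap('wrist'); hsv=cv2.cvtColor(c['color'],cv2.COLOR_RGB2HSV); print(hsv[195,279],hsv[100,270],hsv[60,262])
m=cv2.inRange(hsv,(18,120,60),(35,255,255)); n,l,st,ce=cv2.connectedComponentsWithStats(m); i=1+np.argmax(st[1:,4])
pts=np.argwhere(l==i)[:,::-1].astype(np.float32); r=cv2.minAreaRect(pts); print(st[i],px2w(c,cv2.boxPoints(r),32)[:,:2].tolist())
# block: bright pixels inside mat
v=hsv[:,:,2]; m=((v>60)&(hsv[:,:,1]<255)).astype(np.uint8); m[:,:231]=0;m[:,320:]=0; m[:20]=0
L=[];Rr=[]
for y in range(40,215,10):
    xs=np.where(m[y,238:312])[0]+238
    if len(xs): L.append((xs[0],y));Rr.append((xs[-1],y))
    print(y,xs[:1],xs[-1:],end=';')
for y in range(40,180,20):
    pass
print()
print(px2w(c,L,32)[:,:2].tolist()); print(px2w(c,Rr,32)[:,:2].tolist())
E
```

```text
[ 23 255 161] [ 13  39 201] [ 14  37 206]
[ 509   68   51   56 1743] [[608.9856320891721, -80.39041248280529], [653.6974143037894, -68.39167666521904], [669.6015693496629, -111.65443189979004], [623.4343086494509, -122.83339416486596]]
40 [250] [284];50 [251] [285];60 [252] [286];70 [252] [286];80 [253] [287];90 [254] [288];100 [255] [288];110 [256] [289];120 [257] [289];130 [258] [290];140 [259] [290];150 [260] [290];160 [260] [291];170 [260] [292];180 [261] [261];190 [] [];200 [] [];210 [280] [294];
[[399.5338940055558, -106.11997160905025], [401.6707919555661, -113.30091322350657], [403.82029526448173, -120.52980846673213], [405.21127256994896, -127.96306135323931], [407.38643992164805, -135.30343272431395], [409.57834481592647, -142.7060308938174], [411.78840031343356, -150.17558582613736], [414.0180219141868, -157.71685438768006], [416.26863440304436, -165.3346426465045], [418.5416784335548, -173.03382749335344], [420.8386169492472, -180.81937789874985], [423.1609415320111, -188.6963760938463], [424.69638677358154, -196.83317614953927], [426.2492905975407, -205.0747330584109], [428.64576618027303, -213.2608340736796], [449.517998107091, -235.79981999170948]]
[[425.38275996932293, -100.98418731322468], [427.6377640914176, -108.12998462239796], [429.91098620797266, -115.32346928617281], [431.43344344467215, -122.72610366483268], [433.7434106967939, -130.03007423531648], [436.0757970312072, -137.39589776351676], [437.6489664761722, -144.98757962564085], [440.026058390064, -152.4921774080257], [441.637482418324, -160.23394735390977], [444.0646385969198, -167.89651915997135], [445.71909751901325, -175.80796351388136], [447.39432104336873, -183.812310991069], [449.9044339617154, -191.74992147580826], [452.44881992001956, -199.78905126972364], [428.64576618027303, -213.2608340736796], [461.3193075894842, -233.41546835351454]]
```

```bash
python3 -c "
from h import *
goal(445.5,-223.6,8,105.2)"
```

```text
t 2.85 tcp [ 444.33 -219.84  201.27] psi 101.49131479491686 tilt [-0.  0.] j1,j6 [-0.52 -0.72] F [ 0.1  -0.63  1.16] w 85.36412921650833 0.0
dp now [ -3.93   0.41 193.27]
rotz -3.7086852050831567 dp after rot [ -3.93   0.15 193.27]
```

send_rows(
  jaw=[0,0,0,0,0,0,0,255,255,255],
  dp=[
    [-4,0.2,33],
    [0,0,40],
    [0,0,40],
    [0,0,40],
    [0,0,25],
    [0,0,15],
    [0,0,0],
    [0,0,0],
    [0,0,0],
    [0,0,0],
  ],
  delta_rot=[
    [0,0,-3.7],
    [0,0,0],
    [0,0,0],
    [0,0,0],
    [0,0,0],
    [0,0,0],
    [0,0,0],
    [0,0,0],
    [0,0,0],
    [0,0,0],
  ],
  squeeze=60,
)

```text
t: 4.1
tcp_pos: [445.7, -224.0, 8.9]
tool_rot: [[-0.265, 0.964, 0.001], [0.964, 0.265, -0.001], [-0.001, 0.001, -1.0]]
ft_force: [-0.3, 0.1, -0.2]
grip_width: 32.4
grip_force: 0.0
```

send_rows(
  jaw=[255,255,255],
  dp=[
    [0,0,0],
    [0,0,0],
    [0,0,0],
  ],
  delta_rot=[
    [0,0,0],
    [0,0,0],
    [0,0,0],
  ],
)

```text
t: 4.47
tcp_pos: [445.7, -224.0, 9.1]
tool_rot: [[-0.266, 0.964, 0.001], [0.964, 0.266, -0.001], [-0.001, 0.001, -1.0]]
ft_force: [-2.1, 0.4, 14.0]
grip_width: 24.5
grip_force: 58.8
```

```bash
python3 - <<'E'
from h import *
goal(None,0,0)
c=snap('top'); im=c['color']
cv2.imwrite('pics/c3.png',cv2.resize(im[175:235,190:320][:,:,::-1],(780,360),interpolation=cv2.INTER_CUBIC))
E
```

```text
t 4.475 tcp [ 445.71 -223.99    9.07] psi 105.41117879959397 tilt [ 0. -0.] j1,j6 [-0.53 -0.8 ] F [-2.11  0.41 14.01] w 24.475075591739586 58.84877800941467
```

View pics/c3.png

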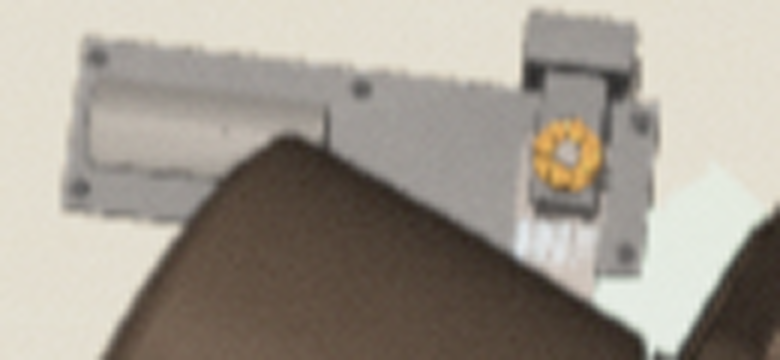

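```bash
python3 - <<'E'
from h import *
c=snap('top')
f=lambda p:np.array(p)/6.+[190,175]-0.42
q=px2w(c,f([[85,38],[65,208],[640,275],[657,100]]),12)[:,:2]; print('plate',q.tolist(),[np.linalg.norm(q[i]-q[i-1]) for i in range(4)])
y=(q[0]-q[3]+q[1]-q[2]); print('yaw',np.degrees(np.arctan2(-y[0],y[1])), 'centre',q.mean(0))
print('screw',px2w(c,f([567,155]),106), 'arm top end', px2w(c,f([[537,205],[597,215]]),77),'post',px2w(c,f([[528,10],[638,25],[630,68]]),100))
print('saddle ridge ends',px2w(c,f([[92,115],[326,128]]),49),'tongue sides',px2w(c,f([[518,252],[594,285]]),12))
E
```

```text
plate [[679.4547784147662, 167.2804607237234], [581.5406138091428, 176.03724986936683], [545.0961344656594, -148.14391851981057], [645.2695694355526, -158.11375753466055]] [np.float64(327.18500238998934), np.float64(98.30495911477907), np.float64(326.223282450517), np.float64(100.66834042363796)]
yaw -6.2055111550907425 centre [612.84   9.27]
screw [[ 597.12 -104.28  106.  ]] arm top end [[ 574.55  -88.89   77.  ]
 [ 569.24 -121.4    77.  ]] post [[ 677.41  -83.37  100.  ]
 [ 669.52 -142.73  100.  ]
 [ 645.84 -138.34  100.  ]]
saddle ridge ends [[628.06 157.18  49.  ]
 [621.39  27.4   49.  ]] tongue sides [[ 557.82  -79.5    12.  ]
 [ 539.31 -122.26   12.  ]]
```

send_rows(
  jaw=[255,255,255,255,255],
  dp=[
    [0,0,-20],
    [0,0,-40],
    [0,0,-50],
    [0,0,-40],
    [0,0,0],
  ],
  delta_rot=[
    [0,0,0],
    [0,0,0],
    [0,0,0],
    [0,0,0],
    [0,0,0],
  ],
)

```text
t: 5.2
tcp_pos: [446.9, -224.6, 161.1]
tool_rot: [[-0.266, 0.964, 0.005], [0.964, 0.266, -0.003], [-0.004, 0.004, -1.0]]
ft_force: [0.8, -0.1, -3.9]
grip_width: 24.7
grip_force: 59.7
```

```bash
python3 - <<'E'
from h import *
c=snap('wrist','w2.png'); goal(490,-103,159,-4.5)
E
```

```text
t 5.25 tcp [ 445.97 -224.09  159.42] psi 105.40154419959713 tilt [ 0. -0.] j1,j6 [-0.53 -0.8 ] F [-0.01 -0.55 -3.44] w 25.195219194294783 59.69288170337677
dp now [105.05  74.61   0.35]
rotz 109.90154419959713 dp after rot [  34.4  -124.17    0.42]
```

View pics/w2.png

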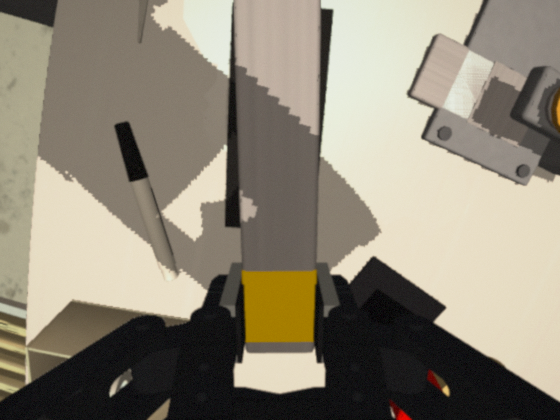

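Block is held square, its centre line near column 279 and its rear edge near row 342. The plate's −y edge runs through the bolts at (445,133) and (522,171).

```bash
python3 - <<'E'
from h import *
c=snap('wrist'); s=arm.read_state(); R=np.array(s['tool_rot']);p=np.array(s['tcp_pos'])
e=px2w(c,[[280,342],[280,271],[279,300],[278,20]],p[2]+23); print('block pts in tool',(e-p)@R)
q=px2w(c,[[445,133],[522,171],[425,135],[527,184],[438,36],[411,90]],12)[:,:2]; print(q.tolist())
for a,b in((0,1),(2,3),(5,4)): print(np.degrees(np.arctan2(*(q[b]-q[a])[::-1])),np.linalg.norm(q[b]-q[a]))
E
```

```text
block pts in tool [[-15.08   2.1  -22.99]
 [ 14.42   2.1  -23.  ]
 [  2.9    1.74 -23.  ]
 [ 95.69   1.52 -23.03]]
[[557.508128728226, -140.52352400814684], [632.0554532306339, -149.97745299954167], [542.7120932046884, -146.4735400360251], [641.1144476452247, -158.6225483147165], [527.3428487467081, -75.53606669706295], [520.6430777551378, -118.04557514417164]]
-7.227544211540544 75.14439675612313
-7.03826735839003 99.14949198859595
81.04349220986238 43.03423334688665
```

send_rows(
  jaw=[255,255,255,255,255,255,255,255,255,255],
  dp=[
    [0,0,0],
    [0,0,0],
    [0,0,0],
    [0,0,0],
    [0,0,0],
    [0,0,0],
    [0,0,0],
    [0,0,0],
    [0,0,0],
    [0,0,0],
  ],
  delta_rot=[
    [0,0,10],
    [0,0,10],
    [0,0,10],
    [0,0,10],
    [0,0,10],
    [0,0,10],
    [0,0,10],
    [0,0,10],
    [0,0,10],
    [0,0,10],
  ],
)

```text
t: 6.55
tcp_pos: [444.3, -223.2, 156.6]
tool_rot: [[0.996, 0.088, -0.003], [0.088, -0.996, 0.002], [-0.003, -0.002, -1.0]]
ft_force: [0.0, 0.3, -3.0]
grip_width: 24.8
grip_force: 59.8
```

send_rows(
  jaw=[255,255,255],
  dp=[
    [0,0,0],
    [0,0,0],
    [0,0,0],
  ],
  delta_rot=[
    [0,0,10],
    [0,0,1.7],
    [0,0,0],
  ],
)

```text
t: 6.92
tcp_pos: [444.9, -223.5, 157.5]
tool_rot: [[0.994, -0.107, -0.001], [-0.107, -0.994, 0.001], [-0.001, -0.001, -1.0]]
ft_force: [0.3, 0.5, -1.6]
grip_width: 24.7
grip_force: 59.7
```

```bash
python3 -c "
from h import *
goal(433,-86.4,21,-6.3)"
```

```text
t 6.925 tcp [ 444.87 -223.45  157.48] psi -6.113860440207665 tilt [-0.  0.] j1,j6 [-0.53  1.15] F [ 0.29  0.5  -1.64] w 24.67703130845103 59.68635320663452
dp now [ -26.2  -134.92  136.61]
rotz 0.18613955979233765 dp after rot [ -26.84 -134.92  136.48]
```

send_rows(
  jaw=[255,255,255,255,255,255,255,255,255,255],
  dp=[
    [-6.5,-34,0],
    [-6.5,-34,0],
    [-6.5,-34,0],
    [-6.5,-33,0],
    [0,0,30],
    [0,0,35],
    [0,0,35],
    [0,0,25],
    [0,0,10],
    [0,0,0],
  ],
  delta_rot=[
    [0,0,0],
    [0,0,0],
    [0,0,0],
    [0,0,0],
    [0,0,0],
    [0,0,0],
    [0,0,0],
    [0,0,0],
    [0,0,0],
    [0,0,0],
  ],
)

```text
t: 8.18
tcp_pos: [434.1, -86.7, 23.0]
tool_rot: [[0.994, -0.109, -0.001], [-0.109, -0.994, 0.0], [-0.001, -0.0, -1.0]]
ft_force: [-0.3, 1.2, -2.8]
grip_width: 24.8
grip_force: 59.9
```

```bash
python3 - <<'E'
from h import *
goal(490.6,-92.8,21,-6.3)
c=snap('scene'); w=snap('wrist')
a=cv2.resize(c['color'][170:270,200:350],(450,300),interpolation=cv2.INTER_CUBIC)
b=cv2.resize(w['color'],(350,262)); b=cv2.copyMakeBorder(b,0,38,0,0,cv2.BORDER_CONSTANT)
cv2.imwrite('pics/c4.png',np.hstack([a,b])[:,:,::-1])
E
```

```text
t 8.175 tcp [434.11 -86.66  23.04] psi -6.229195906541909 tilt [-0.  0.] j1,j6 [-0.27  1.41] F [-0.31  1.2  -2.82] w 24.823782731919234 59.92188334465027
dp now [56.83 -0.02  1.98]
rotz 0.07080409345809358 dp after rot [56.82 -0.09  2.04]
```

View pics/c4.png

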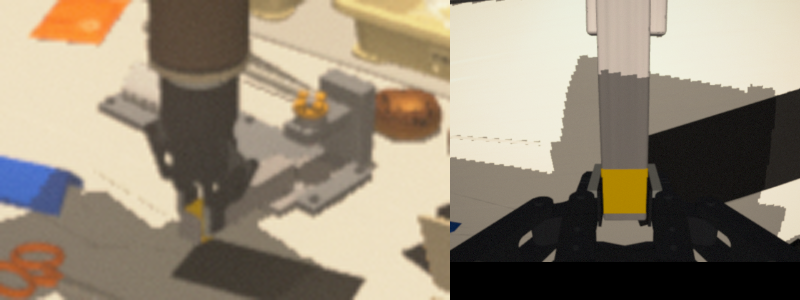

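The block lies parallel to the tongue, centred within about 2 mm (tongue 587–667, block 597–651). I'll slide it in.

send_rows(
  jaw=[255,255,255,255,255,255,255,255],
  dp=[
    [0,1.5,1],
    [12,0,0],
    [15,0,0],
    [15,0,0],
    [15,0,0],
    [0,0,1.5],
    [0,0,1.5],
    [0,0,0],
  ],
  delta_rot=[
    [0,0,0],
    [0,0,0],
    [0,0,0],
    [0,0,0],
    [0,0,0],
    [0,0,0],
    [0,0,0],
    [0,0,0],
  ],
)

```text
t: 9.28
tcp_pos: [490.3, -94.4, 19.2]
tool_rot: [[0.994, -0.11, -0.0], [-0.11, -0.994, 0.0], [-0.0, -0.0, -1.0]]
ft_force: [-0.5, -0.3, -2.4]
grip_width: 24.8
grip_force: 60.2
```

```bash
python3 -c "
from h import *
goal(490.6,-94.3,19,-6.3)"
```

```text
t 9.275 tcp [490.33 -94.36  19.21] psi -6.299798462267378 tilt [-0.  0.] j1,j6 [-0.25  1.43] F [-0.51 -0.3  -2.38] w 24.81454226360955 60.193085074424744
dp now [ 0.26 -0.09  0.21]
rotz 0.00020153773260744856 dp after rot [ 0.26 -0.09  0.21]
```

send_rows(
  jaw=[255,255,60,0,0,0,0,0,0,0],
  dp=[
    [0,0,1],
    [0,0,0],
    [0,0,0],
    [0,0,0],
    [0,0,0],
    [0,0,-10],
    [0,0,-40],
    [0,0,-50],
    [0,0,-50],
    [0,0,-20],
  ],
  delta_rot=[
    [0,0,0],
    [0,0,0],
    [0,0,0],
    [0,0,0],
    [0,0,0],
    [0,0,0],
    [0,0,0],
    [0,0,0],
    [0,0,0],
    [0,0,0],
  ],
)

```text
t: 10.52
tcp_pos: [491.9, -94.7, 191.8]
tool_rot: [[0.994, -0.11, 0.004], [-0.11, -0.994, -0.001], [0.004, 0.001, -1.0]]
ft_force: [0.1, -0.6, 0.1]
grip_width: 85.5
grip_force: 0.0
```

```bash
python3 - <<'E'
from h import *
goal(570,-315,240,-6.3)
c=snap('wrist','w5.png')
E
```

```text
t 10.525 tcp [491.86 -94.71 191.82] psi -6.298956421018437 tilt [ 0. -0.] j1,j6 [-0.25  1.43] F [ 0.14 -0.55  0.12] w 85.50951445443042 0.0
dp now [102.04 210.41 -47.64]
rotz 0.0010435789815517182 dp after rot [101.84 210.38 -48.18]
```

View pics/w5.png

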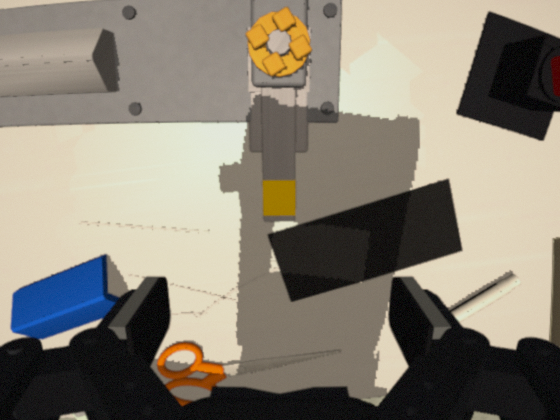

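Block lies on the tongue and plate under the screw. The screw head at (279,43) has its quadrants about 11° clockwise of image-up, so the slots are at yaw ≈27° mod 90, which puts the screw at ≈0.98 rad.

send_rows(
  jaw=[0,0,0,0,0,0],
  dp=[
    [20,42,-2],
    [20,42,-2],
    [20,42,-2],
    [20,42,-2],
    [22,42,0],
    [0,0,0],
  ],
  delta_rot=[
    [0,0,0],
    [0,0,0],
    [0,0,0],
    [0,0,0],
    [0,0,0],
    [0,0,-10.5],
  ],
)

```text
t: 11.32
tcp_pos: [569.8, -317.4, 196.0]
tool_rot: [[0.997, 0.074, 0.001], [0.074, -0.997, -0.001], [0.001, 0.001, -1.0]]
ft_force: [-0.3, 0.9, -0.5]
grip_width: 85.5
grip_force: 0.0
```

send_rows(
  jaw=[0,0,0,0,0,0,0,0,0,0],
  dp=[
    [0,0,0],
    [0,0,0],
    [0,0,0],
    [0,0,0],
    [0,0,0],
    [0,0,0],
    [0,0,0],
    [0,0,0],
    [0,0,0],
    [0,0,0],
  ],
  delta_rot=[
    [0,0,-10.5],
    [0,0,-10.5],
    [0,0,-10.5],
    [0,0,-10.5],
    [0,0,-10.5],
    [0,0,-10.5],
    [0,0,-10.5],
    [0,0,-10.5],
    [0,0,-10.5],
    [0,0,0],
  ],
)

```text
t: 12.58
tcp_pos: [568.9, -314.2, 196.2]
tool_rot: [[-0.151, 0.989, -0.0], [0.989, 0.151, 0.0], [0.0, -0.0, -1.0]]
ft_force: [0.2, 0.3, -0.6]
grip_width: 85.2
grip_force: 0.0
```

```bash
python3 - <<'E'
from h import *
goal(570,-315,200,99)
c=snap('wrist','w6.png'); hsv=cv2.cvtColor(c['color'],cv2.COLOR_RGB2HSV)
m=cv2.inRange(hsv,(0,180,60),(6,255,255))|cv2.inRange(hsv,(172,180,60),(180,255,255))
n,l,st,ce=cv2.connectedComponentsWithStats(m)
for i in range(1,n):
    if st[i,4]>300:
        r=cv2.minAreaRect(np.argwhere(l==i)[:,::-1].astype(np.float32)); b=px2w(c,cv2.boxPoints(r),115)[:,:2]
        print(st[i],ce[i],'c@115',b.mean(0),px2w(c,ce[i],115)[0,:2],[np.linalg.norm(b[k]-b[k-1]) for k in(1,2)],np.degrees(np.arctan2(*(b[1]-b[0])[::-1]))%90)
E
```

```text
t 12.575 tcp [ 568.92 -314.18  196.21] psi 98.65627314695362 tilt [-0.  0.] j1,j6 [-0.55 -0.7 ] F [ 0.23  0.3  -0.61] w 85.1685193299023 0.0
dp now [-0.97  0.94 -3.79]
rotz -0.34372685304637685 dp after rot [-0.98  0.93 -3.79]
[ 255  184   45   58 1837] [277.38 209.97] c@115 [ 567.82 -308.02] [ 567.76 -305.97] [np.float64(26.672822743456834), np.float64(36.78448452742387)] 8.60398897450703
[ 166  348   69   57 2246] [198.13 376.71] c@115 [ 530.01 -443.15] [ 529.29 -439.59] [np.float64(50.586497157885866), np.float64(39.01847843189804)] 48.78917083851972
```

View pics/w6.png

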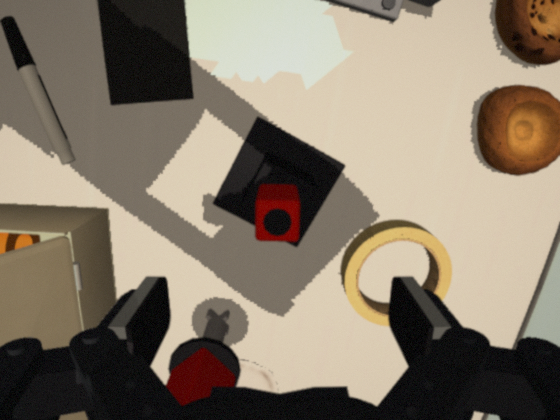

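The handle's top face is centred at about (278,221), square to the view. The larger look-alike is at (205,370).

```bash
python3 - <<'E'
from h import *
s=arm.read_state(); R=np.array(s['tool_rot']); p=np.array(s['tcp_pos'])
c=snap('wrist'); q=px2w(c,[[278,221],[257,240],[300,241]],115); print(q,np.degrees(np.arctan2(*(q[2]-q[1])[1::-1]))%90, (q-p)@R)
print(px2w(c,[[258,116],[345,165],[298,246],[213,202]],6))
E
```

```text
[[ 569.26 -313.01  115.  ]
 [ 557.94 -327.44  115.  ]
 [ 584.98 -324.11  115.  ]] 7.0030669735387585 [[  1.18   0.47  81.25]
 [-11.42 -12.84  81.25]
 [-12.11  14.39  81.25]]
[[ 543.07 -255.79    6.  ]
 [ 625.3  -286.53    6.  ]
 [ 596.17 -368.67    6.  ]
 [ 512.41 -337.65    6.  ]]
```

send_rows(
  jaw=[0,0,0,0,0,255,255,255,255,255],
  dp=[
    [1.2,0,31],
    [0,0,40],
    [0,0,35],
    [0,0,15],
    [0,0,0],
    [0,0,0],
    [0,0,0],
    [0,0,0],
    [0,0,0],
    [0,0,0],
  ],
  delta_rot=[
    [0,0,0.3],
    [0,0,0],
    [0,0,0],
    [0,0,0],
    [0,0,0],
    [0,0,0],
    [0,0,0],
    [0,0,0],
    [0,0,0],
    [0,0,0],
  ],
  squeeze=70,
)

```text
t: 13.92
tcp_pos: [569.3, -313.4, 76.2]
tool_rot: [[-0.146, 0.989, 0.001], [0.989, 0.146, -0.001], [-0.001, 0.001, -1.0]]
ft_force: [-0.9, 0.6, 7.9]
grip_width: 27.6
grip_force: 68.7
```

```bash
python3 - <<'E'
from h import *
goal(None,0,0)
E
```

```text
t 13.925 tcp [ 569.33 -313.43   76.2 ] psi 98.39325125270464 tilt [ 0. -0.] j1,j6 [-0.55 -0.7 ] F [-0.9   0.61  7.89] w 27.550219022588184 68.74206304550171
```

```bash
python3 - <<'E'
from h import *
s=arm.read_state(); R=np.array(s['tool_rot']); p=np.array(s['tcp_pos']); c=snap('wrist')
Rt=R.T@np.array(c['orientation']); et=R.T@(np.array(c['eye'])-p)
a=np.radians(-6.3); R2=np.array([[np.cos(a),np.sin(a),0],[np.sin(a),-np.cos(a),0.],[0,0,-1]]); p2=np.array([491.0,-94.7,191.5])
c2=dict(c); c2['orientation']=R2@Rt; c2['eye']=p2+R2@et
print('screw',px2w(c2,[[279,43],[279,41]],103), 'tongue/plate',px2w(c2,[[340,122],[0,126],[248,151],[308,151]],12).tolist())
print('block',px2w(c2,[[263,215],[295,215],[263,180],[296,180]],42).tolist(),'saddle end',px2w(c2,[[95,94],[95,29],[100,62]],30).tolist())
goal(596.5,-104.5,191,117.4)
E
```

```text
screw [[ 596.39 -107.55  103.  ]
 [ 597.49 -107.68  103.  ]] tongue/plate [[542.0622464504727, -152.88969210912927, 11.999999999999943], [576.5573594888641, 144.87157671695502, 12.0], [526.3669999872478, -73.14214697367426, 12.0], [520.7130647500227, -123.9406859559121, 12.0]]
block [[477.20810078576307, -81.23873563566976, 42.0], [474.3491843395587, -106.96134326007841, 42.0], [505.7630485038312, -84.75241118230028, 42.0], [502.8904214409489, -110.59534971415728, 42.0]] saddle end [[588.2022079321966, 40.709210224779426, 30.0], [636.539385329733, 30.749843370258517, 30.0], [611.6178322441054, 31.535989233484273, 30.0]]
t 13.975 tcp [ 569.32 -313.41   76.19] psi 98.39345376454219 tilt [ 0. -0.] j1,j6 [-0.55 -0.7 ] F [-1.33 -0.34  7.95] w 27.242932156811495 68.74203443527222
dp now [ 202.63   57.47 -114.9 ]
rotz -19.00654623545782 dp after rot [ 172.97  120.27 -114.81]
```

send_rows(
  jaw=[255,255,255,255,255,255,255],
  dp=[
    [0,0,-10],
    [0,0,-25],
    [0,0,-40],
    [0,0,-30],
    [0,0,-15],
    [0,0,0],
    [0,0,0],
  ],
  delta_rot=[
    [0,0,0],
    [0,0,0],
    [0,0,0],
    [0,0,0],
    [0,0,0],
    [0,0,-9.5],
    [0,0,-9.5],
  ],
)

```text
t: 14.85
tcp_pos: [568.7, -313.1, 195.2]
tool_rot: [[-0.465, 0.885, -0.0], [0.885, 0.465, 0.0], [0.0, -0.0, -1.0]]
ft_force: [0.4, -0.1, -1.6]
grip_width: 27.3
grip_force: 68.8
```

```bash
python3 - <<'E'
from h import *
goal(596.5,-104.5,196,117.4)
E
```

```text
t 14.85 tcp [ 568.74 -313.05  195.18] psi 117.7065605178921 tilt [-0.  0.] j1,j6 [-0.55 -1.03] F [ 0.39 -0.15 -1.56] w 27.30760016966227 68.7536895275116
dp now [171.73 121.55  -0.78]
rotz 0.3065605178920805 dp after rot [172.38 120.63  -0.82]
```

send_rows(
  jaw=[255,255,255,255,255],
  dp=[
    [34,24,0],
    [34,24,0],
    [34,24,0],
    [34,24,0],
    [34.5,25,0],
  ],
  delta_rot=[
    [0,0,0],
    [0,0,0],
    [0,0,0],
    [0,0,0],
    [0,0,0.3],
  ],
)

```text
t: 15.48
tcp_pos: [597.7, -104.8, 194.9]
tool_rot: [[-0.455, 0.89, -0.001], [0.89, 0.455, 0.0], [0.001, -0.001, -1.0]]
ft_force: [-0.1, -0.0, -1.4]
grip_width: 26.9
grip_force: 68.9
```

send_rows(
  jaw=[255,255],
  dp=[
    [0,0,0],
    [0,0,0],
  ],
  delta_rot=[
    [0,0,0],
    [0,0,0],
  ],
)

```text
t: 15.72
tcp_pos: [597.7, -106.2, 195.0]
tool_rot: [[-0.456, 0.89, -0.001], [0.89, 0.456, -0.0], [0.0, -0.001, -1.0]]
ft_force: [-0.4, 0.0, -1.2]
grip_width: 27.3
grip_force: 69.0
```

```bash
python3 - <<'E'
from h import *
goal(596.5,-106,195,117.4)
c=snap('wrist'); s=arm.read_state(); R=np.array(s['tool_rot']);p=np.array(s['tcp_pos'])
print('tip px',w2px(c,[p+R@[0,0,70]]),'screw',w2px(c,[[596.5,-106,103]]))
cv2.imwrite('pics/c7.png',cv2.resize(c['color'][130:290,170:390][:,:,::-1],(770,560),interpolation=cv2.INTER_CUBIC))
E
```

```text
t 15.725 tcp [ 597.71 -106.19  195.01] psi 117.13816737071433 tilt [-0. -0.] j1,j6 [-0.23 -0.7 ] F [-0.39  0.03 -1.18] w 27.309612896533046 69.01089906692505
dp now [ 0.72 -0.99  0.01]
rotz -0.26183262928566364 dp after rot [ 0.73 -0.99  0.01]
tip px [[276.82 228.68]] screw [[275.86 216.1 ]]
```

View pics/c7.png

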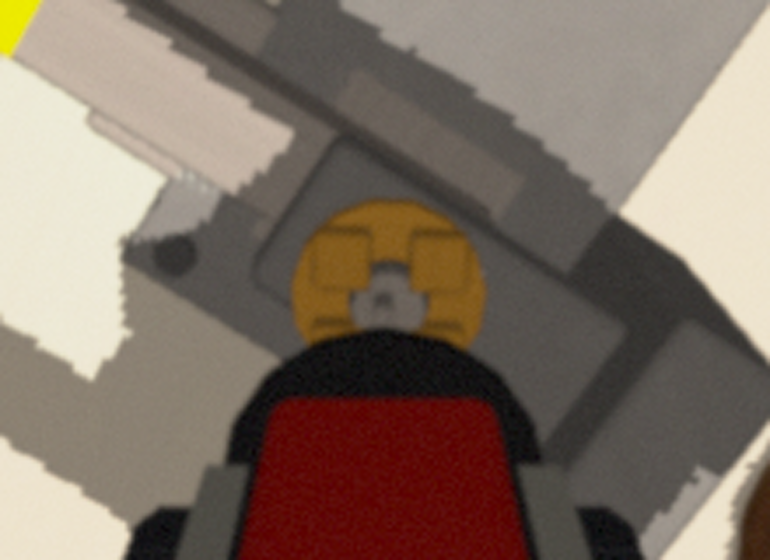

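```bash
python3 - <<'E'
from h import *
c=snap('wrist'); s=arm.read_state(); R=np.array(s['tool_rot']);p=np.array(s['tcp_pos'])
for n,q,o in(('collar top edge',[21,0,11.2],'224.3'),('collar bot edge',[21,0,16.2],'224.3'),('handle edge',[14,0,11.2],'243.4'),('axis@103',[0,0,p[2]-103],''),('axis@94',[0,0,p[2]-94],''),('head far edge',[19,0,p[2]-103],'187')):
    print(n,w2px(c,[p+R@q]),o)
q=px2w(c,[[281.3,212.7]],103); print((q-p)@R)
q=px2w(c,[[280.8,215.7]],94); print((q-p)@R)
E
```

```text
collar top edge [[276.07 225.49]] 224.3
collar bot edge [[276.16 221.98]] 224.3
handle edge [[276.11 240.75]] 243.4
axis@103 [[277.16 217.5 ]] 
axis@94 [[277.23 213.61]] 
head far edge [[277.11 188.98]] 187
[[ 3.25  2.69 92.09]]
[[ -1.47   2.41 101.09]]
```

The view shows the slots square to the image, so the driver is aligned in angle. The head's centre is about 1 mm to the right of the driver.

send_rows(
  jaw=[255,255,255,255,255],
  dp=[
    [0.5,1,9],
    [0,0,9],
    [0,0,3],
    [0,0,3],
    [0,0,0],
  ],
  delta_rot=[
    [0,0,0],
    [0,0,0],
    [0,0,0],
    [0,0,0],
    [0,0,0],
  ],
)

```text
t: 16.45
tcp_pos: [598.6, -105.3, 171.3]
tool_rot: [[-0.456, 0.89, -0.0], [0.89, 0.456, -0.0], [-0.0, -0.0, -1.0]]
ft_force: [0.1, 0.2, -1.3]
grip_width: 27.2
grip_force: 68.9
```

send_rows(
  jaw=[255,255],
  dp=[
    [0,0,1],
    [0,0,0],
  ],
  delta_rot=[
    [0,0,0],
    [0,0,0],
  ],
)

```text
t: 16.7
tcp_pos: [598.9, -105.3, 171.0]
tool_rot: [[-0.456, 0.89, 0.001], [0.89, 0.456, -0.0], [-0.001, 0.001, -1.0]]
ft_force: [-2.7, -0.3, 8.7]
grip_width: 27.2
grip_force: 70.4
```

```bash
python3 - <<'E'
from h import *
goal(None,0,0)
c=snap('wrist'); s=snap('scene')
a=cv2.resize(c['color'][130:290,190:370],(540,480),interpolation=cv2.INTER_CUBIC)
b=cv2.resize(s['color'][165:245,265:325],(260,347),interpolation=cv2.INTER_CUBIC); b=cv2.copyMakeBorder(b,0,133,0,0,cv2.BORDER_CONSTANT)
cv2.imwrite('pics/c8.png',np.hstack([a,b])[:,:,::-1])
E
```

```text
t 16.7 tcp [ 598.86 -105.32  170.97] psi 117.10405917404455 tilt [ 0. -0.] j1,j6 [-0.22 -0.7 ] F [-2.73 -0.34  8.74] w 27.170986680984218 70.37532806396484
```

View pics/c8.png

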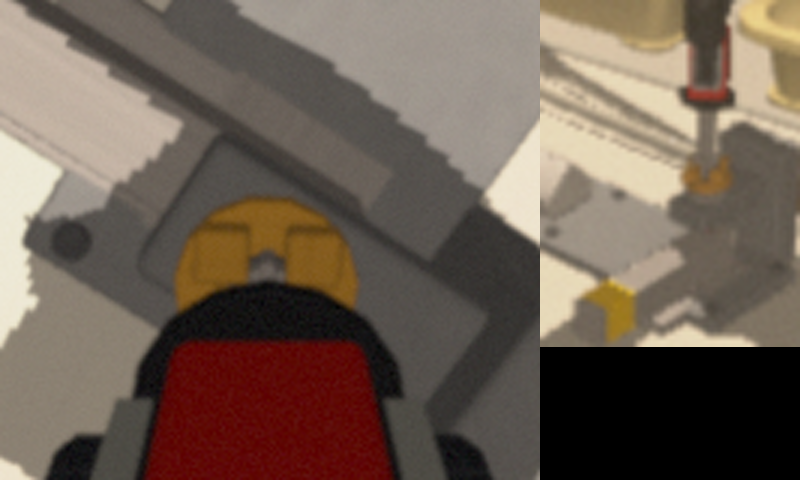

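```bash
python3 - <<'E'
from h import *
c=snap('wrist'); s=arm.read_state(); R=np.array(s['tool_rot']);p=np.array(s['tcp_pos'])
for z in(85,90,94,98,103):
    f=w2px(c,[p+R@[19,0,p[2]-z],p+R@[0,-19,p[2]-z],p+R@[0,19,p[2]-z],p+R@[0,0,p[2]-z]]); print(z,'far row',f[0,1],'width',f[2,0]-f[1,0],'axis row',f[3,1])
E
```

```text
85 far row 190.78942341390515 width 59.73236012983847 axis row 219.9705898375452
90 far row 192.61989089676996 width 60.94579705464318 axis row 222.35547029146935
94 far row 194.1403554623591 width 61.95223210813174 axis row 224.33432368656054
98 far row 195.71346783825632 width 62.99207959730248 axis row 226.37965059419042
103 far row 197.7581256707544 width 64.34143155334294 axis row 229.03494159073378
```

send_rows(
  jaw=[255,255,255],
  dp=[
    [0,-0.8,-0.5],
    [0,0,1],
    [0,0,0.5],
  ],
  delta_rot=[
    [0,0,0],
    [0,0,0],
    [0,0,0],
  ],
)

```text
t: 17.23
tcp_pos: [598.6, -105.7, 170.6]
tool_rot: [[-0.456, 0.89, 0.002], [0.89, 0.456, -0.0], [-0.001, 0.001, -1.0]]
ft_force: [-4.1, 2.3, 22.6]
grip_width: 27.3
grip_force: 71.9
```

send_rows(
  jaw=[255,255,255],
  dp=[
    [-0.8,0,-0.5],
    [0,0,1],
    [0,0,0],
  ],
  delta_rot=[
    [0,0,0],
    [0,0,0],
    [0,0,0],
  ],
)

```text
t: 17.6
tcp_pos: [598.9, -106.1, 170.5]
tool_rot: [[-0.455, 0.89, 0.002], [0.89, 0.455, 0.0], [-0.001, 0.002, -1.0]]
ft_force: [-5.3, 3.9, 25.9]
grip_width: 27.5
grip_force: 72.6
```

```bash
python3 - <<'E'
from h import *
c=snap('scene'); s=arm.read_state(); R=np.array(s['tool_rot']);p=np.array(s['tcp_pos']); print(p)
for o in(67,70.2,77): print(o,'collar',w2px(c,[p+[0,0,-o+56.5]]),'tip',w2px(c,[p+[0,0,-o]]))
print('head floor c',w2px(c,[[598.5,-105.5,94],[598.5,-105.5,103]]), 'arm end top',w2px(c,[[574,-88,77],[570,-122,77]]),'block end top',w2px(c,[[477,-81,42],[474.3,-107,42]]))
cv2.imwrite('pics/c9.png',cv2.resize(c['color'][168:228,280:330][:,:,::-1],(500,600),interpolation=cv2.INTER_CUBIC))
E
```

```text
[ 598.88 -106.12  170.51]
67 collar [[303.16 185.82]] tip [[302.63 201.91]]
70.2 collar [[303.13 186.75]] tip [[302.6  202.81]]
77 collar [[303.06 188.71]] tip [[302.54 204.7 ]]
head floor c [[302.32 204.55]
 [302.4  202.05]] arm end top [[293.21 210.75]
 [301.55 214.53]] block end top [[273.07 232.99]
 [279.5  236.16]]
```

View pics/c9.png

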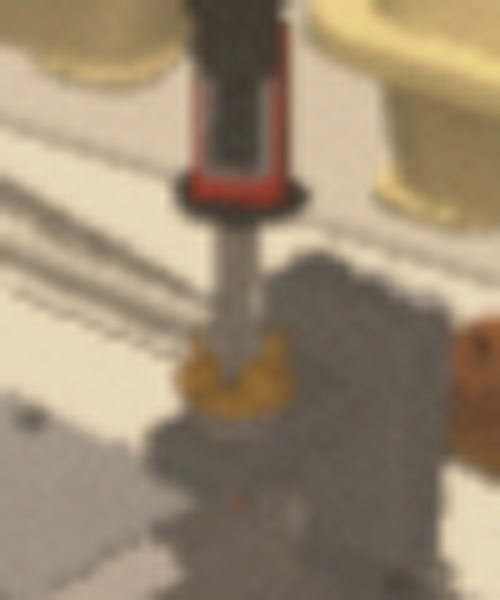

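send_rows(
  jaw=[255,255,255],
  dp=[
    [0,0,-1.3],
    [0.3,0.8,0],
    [0,0,0],
  ],
  delta_rot=[
    [0,0,0],
    [0,0,0],
    [0,0,0],
  ],
)

```text
t: 18.02
tcp_pos: [598.8, -105.7, 170.8]
tool_rot: [[-0.456, 0.89, 0.0], [0.89, 0.456, -0.0], [-0.0, 0.0, -1.0]]
ft_force: [-4.6, 0.1, 13.8]
grip_width: 27.3
grip_force: 70.8
```

```bash
python3 -c "
from h import *
goal(None,0,0); print(np.array(arm.read_state()['torque']))"
```

```text
t 18.025 tcp [ 598.84 -105.69  170.82] psi 117.11152519185494 tilt [ 0. -0.] j1,j6 [-0.22 -0.7 ] F [-4.57  0.09 13.76] w 27.256673083560564 70.82014560699463
[0.14 1.   0.03]
```

send_rows(
  jaw=[255,255,255],
  dp=[
    [0,0,0],
    [0,0,0],
    [0,0,0],
  ],
  delta_rot=[
    [0,0,5],
    [0,0,5],
    [0,0,5],
  ],
)

```text
t: 18.4
tcp_pos: [599.4, -105.9, 170.9]
tool_rot: [[-0.207, 0.978, 0.001], [0.978, 0.207, -0.0], [-0.001, 0.001, -1.0]]
ft_force: [-2.7, -1.3, 10.3]
grip_width: 27.5
grip_force: 70.5
```

```bash
python3 -c "
from h import *
goal(None,0,0); print(np.array(arm.read_state()['torque']))"
```

```text
t 18.4 tcp [ 599.35 -105.85  170.87] psi 101.94544081378334 tilt [ 0. -0.] j1,j6 [-0.22 -0.43] F [-2.68 -1.34 10.33] w 27.451862382060956 70.48697233200073
[-0.16  0.57  0.08]
```

```bash
cat >> h.py <<'E'
def headang(c):
    im=c['color']; hsv=cv2.cvtColor(im,cv2.COLOR_RGB2HSV)
    m=cv2.inRange(hsv,(10,140,60),(26,255,255)); n,l,st,ce=cv2.connectedComponentsWithStats(m)
    # component nearest image column 279
    i=min((k for k in range(1,n) if st[k,4]>300),key=lambda k:np.hypot(ce[k][0]-279,ce[k][1]-205)); mm=(l==i).astype(np.uint8)
    g=cv2.GaussianBlur(cv2.cvtColor(im,cv2.COLOR_RGB2GRAY).astype(np.float32),(0,0),0.8)
    gx=cv2.Sobel(g,cv2.CV_32F,1,0);gy=cv2.Sobel(g,cv2.CV_32F,0,1)
    er=cv2.erode(mm,np.ones((5,5)))>0
    a=np.degrees(np.arctan2(gy,gx))[er]%90; w=np.hypot(gx,gy)[er]
    z=(w**2*np.exp(4j*np.radians(a))).sum(); 
    print('head comp',st[i],ce[i],'edge ang (img, cw+) mod90',np.degrees(np.angle(z))/4,'strength',abs(z)/(w**2).sum(),np.histogram(a,bins=9,range=(0,90),weights=w**2)[0].astype(int)//1000)
E
python3 - <<'E'
from h import *
c=snap('wrist','w10.png'); headang(c); cv2.imwrite('pics/x.png',cv2.imread('pics/w10.png'))
g=cv2.imread('pics/w10.png')[185:232:2,245:316:2]
print('\n'.join(' '.join('%3d'%v for v in r) for r in g[:,:,2]))
E
```

```text
head comp [ 248  194   61   40 1453] [277.57 212.59] edge ang (img, cw+) mod90 -11.878435 strength 0.6428998 [ 45  36  27  17  24  26  55 369 168]
106 108  96  75  79  81  82  84  78  73  69  67  63  57  57  58  59  60  66  73  72  71  72  71  72  69  73  74  84  91 103 106 107 110 102  92
109 107  88  75  83  86  84  85  82  82  80  78  74  71  68  63  59  60  59  57  62  66  72  69  73  73  74  73  71  72  78  82 101 104 100  90
106 106  76  79  87  87  84  87  86  85  83  82  82  81  79  79  73  67  66  59  59  55  56  61  64  68  74  72  72  72  74  72  86 107  91  87
106  99  74  81  85  86  84  86  86  85  83  86  83  83  84  85  83  82  78  73  66  62  58  62  58  57  61  66  70  71  72  73  79  98  89  86
107  91  77  81  83  84  85  83  86  86  84  84  85  85  85  87  87  85  83  83  80  75  72  69  60  62  60  56  58  63  64  69  71  82  88  86
102  80  78  84  83  84  85  83  85  81  82  83  85  88  94  99 102 102  97  93  89  86  82  79  76  69  66  59  59  57  57  60  64  69  81  87
101  73  81  82  84  85  86  82  80  84  96 100 106 117 124 132 131 135 134 128 119 114 1
[... 1802 characters left out ...]
 130 130 133 132 132 131 130 112  96  93  82  71  67  67  86  96  90  62 115 131 134 133 133 131 133 133 124  89  86  86  82
 87  94 130 123 124 131 134 134 128 114 102  95  63  42  36  21  18  19  13  29  34  41  38  81 105 112 124 130 130 132 131 126  91  84  86  84
 84  96 131 132 127 126 120  96  60  36  24  22  14  13  15  22  18  24  20  18  17  19  19  16  24  37  62 100 113 130 131 128  95  83  85  85
 84  94 130 135 127 108  76  29  17  18  13  20  21  25  19  18  18  20  18  22  17  13  25  21  24  17  16  25  59 107 128 125  92  81  83  86
 78  84 117 127  98  53  23  15  16  17  19  14  16  16  16  19  20  23  21  14  22  21  15  26  12  25  21  18  20  48 100 108  87  85  84  83
```

send_rows(
  jaw=[255,255,255],
  dp=[
    [0,0,0.2],
    [0,0,0.2],
    [0,0,0.2],
  ],
  delta_rot=[
    [0,0,5],
    [0,0,5],
    [0,0,5],
  ],
)

```text
t: 18.82
tcp_pos: [599.2, -106.0, 170.2]
tool_rot: [[0.053, 0.999, 0.001], [0.999, -0.053, -0.001], [-0.001, 0.001, -1.0]]
ft_force: [-3.0, -1.7, 11.2]
grip_width: 27.3
grip_force: 70.6
```

```bash
python3 - <<'E'
from h import *
goal(None,0,0); print(np.array(arm.read_state()['torque']))
c=snap('wrist','w11.png'); headang(c)
E
```

```text
t 18.825 tcp [ 599.21 -105.98  170.21] psi 86.9510445643647 tilt [ 0. -0.] j1,j6 [-0.22 -0.17] F [-2.96 -1.68 11.22] w 27.30647737665459 70.56454539299011
[-0.33  0.53  0.05]
head comp [ 249  195   60   39 1455] [278.01 212.61] edge ang (img, cw+) mod90 -14.028595 strength 0.6374245 [ 53  27  23  18  32  42  84 413 120]
```

send_rows(
  jaw=[255,255,255,255,255,255,255,255],
  dp=[
    [0,0,0.4],
    [0,0,0.5],
    [0,0,0.5],
    [0,0,0.5],
    [0,0,0.5],
    [0,0,0.5],
    [0,0,0.4],
    [0,0,0],
  ],
  delta_rot=[
    [0,0,10],
    [0,0,10],
    [0,0,10],
    [0,0,10],
    [0,0,10],
    [0,0,10],
    [0,0,10],
    [0,0,0],
  ],
)

```text
t: 19.88
tcp_pos: [599.1, -106.1, 166.8]
tool_rot: [[0.957, 0.291, 0.001], [0.291, -0.957, -0.001], [0.001, 0.001, -1.0]]
ft_force: [-2.6, -2.3, 9.1]
grip_width: 26.8
grip_force: 70.3
```

```bash
python3 - <<'E'
from h import *
goal(None,0,0); print(np.array(arm.read_state()['torque']))
c=snap('wrist','w12.png'); headang(c)
E
```

```text
t 19.875 tcp [ 599.12 -106.06  166.78] psi 16.936817607860597 tilt [ 0. -0.] j1,j6 [-0.22  1.05] F [-2.61 -2.32  9.05] w 26.833189315958787 70.26854395866394
[-0.51  0.53  0.04]
head comp [ 249  195   61   39 1453] [278.76 212.82] edge ang (img, cw+) mod90 -13.630821 strength 0.6168322 [ 41  41  20  22  30  36  75 398 122]
```

send_rows(
  jaw=[255,255,255,255,255],
  dp=[
    [0,0,0.5],
    [0,0,0.5],
    [0,0,0.5],
    [0,0,0.4],
    [0,0,0],
  ],
  delta_rot=[
    [0,0,10],
    [0,0,10],
    [0,0,10],
    [0,0,7.5],
    [0,0,0],
  ],
)

```text
t: 20.55
tcp_pos: [599.0, -106.0, 164.9]
tool_rot: [[0.937, -0.35, 0.001], [-0.35, -0.937, -0.001], [0.001, 0.0, -1.0]]
ft_force: [-2.5, -2.5, 11.2]
grip_width: 27.1
grip_force: 70.5
```

```bash
python3 - <<'E'
from h import *
goal(None,0,0); print(np.array(arm.read_state()['torque']))
c=snap('wrist','w13.png'); headang(c)
E
```

```text
t 20.55 tcp [ 599.03 -106.02  164.91] psi -20.512521034747 tilt [ 0. -0.] j1,j6 [-0.22  1.7 ] F [-2.54 -2.54 11.23] w 27.08865261956374 70.45167446136475
[-0.42  0.7   0.01]
head comp [ 250  194   60   40 1455] [279.32 212.66] edge ang (img, cw+) mod90 -13.821521 strength 0.58268297 [ 57  45  27  29  29  58  95 392 132]
```

send_rows(
  jaw=[255,255,255,255,255,255,255],
  dp=[
    [0,0,-0.3],
    [0,0,-0.7],
    [0,0,-3],
    [0,0,-8],
    [0,0,-15],
    [0,0,-15],
    [0,0,0],
  ],
  delta_rot=[
    [0,0,-7],
    [0,0,-6.5],
    [0,0,0],
    [0,0,0],
    [0,0,0],
    [0,0,0],
    [0,0,0],
  ],
)

```text
t: 21.48
tcp_pos: [599.8, -105.9, 208.2]
tool_rot: [[0.993, -0.12, 0.003], [-0.12, -0.993, -0.001], [0.003, 0.0, -1.0]]
ft_force: [0.4, 0.6, -1.1]
grip_width: 27.5
grip_force: 68.9
```

```bash
python3 - <<'E'
from h import *
goal(569.3,-313.4,207,98.4)
c=snap('wrist','w14.png'); headang(c)
s=snap('scene','s14.png'); t=snap('top','t14.png')
# red foot in scene
hsv=cv2.cvtColor(s['color'],cv2.COLOR_RGB2HSV); m=cv2.inRange(hsv,(0,110,50),(8,255,255))|cv2.inRange(hsv,(172,110,50),(180,255,255))
ys,xs=np.where(m[205:228,292:315]); print('red px',list(zip(xs+292,ys+205)))
for z in (42,44,46,49): print(z,w2px(s,[[598.5,-105.5,z]]))
m=cv2.inRange(hsv,(10,150,70),(26,255,255)); ys,xs=np.where(m[190:215,292:315]); print('orange rows',ys.min()+190,ys.max()+190,'cols',xs.min()+292,xs.max()+292)
for q in(3.15,4.7,1.6): print(q,'top near/far',w2px(s,[[598.5-13*.71,-105.5-13*.5,106-2.85*q],[598.5+13*.71,-105.5+13*.5,106-2.85*q]]))
E
```

```text
t 21.475 tcp [ 599.8  -105.9   208.16] psi -6.91904871858617 tilt [ 0. -0.] j1,j6 [-0.22  1.47] F [ 0.39  0.62 -1.14] w 27.494678621260388 68.91759037971497
dp now [ -5.28 209.66   1.21]
rotz -105.31904871858615 dp after rot [-200.81  -60.48    1.16]
head comp [ 254  182   52   47 1499] [279.73 204.02] edge ang (img, cw+) mod90 -0.54116356 strength 0.60925907 [184  56  20  33  13  27  27  71 228]
red px [(np.int64(303), np.int64(218)), (np.int64(304), np.int64(218)), (np.int64(303), np.int64(219)), (np.int64(304), np.int64(219))]
42 [[301.86 218.73]]
44 [[301.88 218.2 ]]
46 [[301.89 217.66]]
49 [[301.92 216.85]]
orange rows 204 209 cols 299 308
3.15 top near/far [[302.46 205.48]
 [302.23 201.96]]
4.7 top near/far [[302.42 206.72]
 [302.19 203.18]]
1.6 top near/far [[302.5  204.25]
 [302.27 200.74]]
```

send_rows(
  jaw=[255,255,255,255,255,255,255],
  dp=[
    [-1,42,0],
    [-1,42,0],
    [-1,42,0],
    [-1,42,0],
    [-1.3,41.7,0],
    [0,0,0],
    [0,0,0],
  ],
  delta_rot=[
    [0,0,0],
    [0,0,0],
    [0,0,0],
    [0,0,0],
    [0,0,0],
    [0,0,-10.5],
    [0,0,-10.5],
  ],
)

```text
t: 22.5
tcp_pos: [567.8, -313.8, 205.4]
tool_rot: [[0.969, 0.248, -0.001], [0.248, -0.969, 0.001], [-0.001, -0.001, -1.0]]
ft_force: [0.5, -0.4, -0.3]
grip_width: 26.9
grip_force: 69.2
```

send_rows(
  jaw=[255,255,255,255,255,255,255,255,255,255],
  dp=[
    [0,0,0],
    [0,0,0],
    [0,0,0],
    [0,0,0],
    [0,0,0],
    [0,0,0],
    [0,0,0],
    [0,0,0],
    [0,0,0],
    [0,0,0],
  ],
  delta_rot=[
    [0,0,-10.5],
    [0,0,-10.5],
    [0,0,-10.5],
    [0,0,-10.5],
    [0,0,-10.5],
    [0,0,-10.5],
    [0,0,-10.5],
    [0,0,-10.5],
    [0,0,0],
    [0,0,0],
  ],
)

```text
t: 23.75
tcp_pos: [568.3, -313.1, 205.9]
tool_rot: [[-0.136, 0.991, -0.0], [0.991, 0.136, 0.0], [0.0, -0.0, -1.0]]
ft_force: [-0.2, -0.3, -1.4]
grip_width: 27.4
grip_force: 69.2
```

```bash
python3 - <<'E'
from h import *
goal(569.3,-313.4,207,98.4)
c=snap('wrist','w15.png')
E
```

```text
t 23.75 tcp [ 568.26 -313.14  205.93] psi 97.84195997761218 tilt [-0.  0.] j1,j6 [-0.55 -0.69] F [-0.24 -0.32 -1.38] w 27.36066799984658 69.20640349388123
dp now [-0.4   1.   -1.07]
rotz -0.5580400223878428 dp after rot [-0.41  0.99 -1.07]
```

send_rows(
  jaw=[255,255,255,255,255],
  dp=[
    [-0.4,1,25],
    [0,0,25],
    [0,0,15],
    [0,0,15],
    [0,0,0],
  ],
  delta_rot=[
    [0,0,-0.5],
    [0,0,0],
    [0,0,0],
    [0,0,0],
    [0,0,0],
  ],
)

```text
t: 24.42
tcp_pos: [569.0, -313.2, 125.4]
tool_rot: [[-0.149, 0.989, -0.001], [0.989, 0.149, 0.001], [0.001, -0.001, -1.0]]
ft_force: [-0.2, -0.1, -0.2]
grip_width: 27.0
grip_force: 69.2
```

send_rows(
  jaw=[255,255,255,255,255,255,255],
  dp=[
    [0,0,10],
    [0,0,10],
    [0,0,10],
    [0,0,4],
    [0,0,2],
    [0,0,1],
    [0,0,0],
  ],
  delta_rot=[
    [0,0,0],
    [0,0,0],
    [0,0,0],
    [0,0,0],
    [0,0,0],
    [0,0,0],
    [0,0,0],
  ],
)

```text
t: 25.3
tcp_pos: [569.5, -313.5, 89.5]
tool_rot: [[-0.15, 0.989, 0.0], [0.989, 0.15, -0.0], [-0.0, 0.0, -1.0]]
ft_force: [0.1, -1.0, -1.6]
grip_width: 27.0
grip_force: 69.2
```

send_rows(
  jaw=[255,255,255],
  dp=[
    [0,0,2],
    [0,0,2],
    [0,0,0],
  ],
  delta_rot=[
    [0,0,0],
    [0,0,0],
    [0,0,0],
  ],
)

```text
t: 25.68
tcp_pos: [569.3, -313.4, 85.1]
tool_rot: [[-0.15, 0.989, -0.0], [0.989, 0.15, 0.0], [0.0, -0.0, -1.0]]
ft_force: [0.6, 0.1, -1.4]
grip_width: 27.2
grip_force: 69.2
```

send_rows(
  jaw=[255,255,255],
  dp=[
    [0,0,1],
    [0,0,1],
    [0,0,0],
  ],
  delta_rot=[
    [0,0,0],
    [0,0,0],
    [0,0,0],
  ],
)

```text
t: 26.05
tcp_pos: [569.4, -313.4, 83.2]
tool_rot: [[-0.15, 0.989, -0.0], [0.989, 0.15, 0.0], [0.0, -0.0, -1.0]]
ft_force: [-0.0, -0.3, -0.2]
grip_width: 27.3
grip_force: 69.2
```

send_rows(
  jaw=[255,255,255],
  dp=[
    [0,0,1],
    [0,0,1],
    [0,0,0],
  ],
  delta_rot=[
    [0,0,0],
    [0,0,0],
    [0,0,0],
  ],
)

```text
t: 26.42
tcp_pos: [569.4, -313.5, 81.2]
tool_rot: [[-0.149, 0.989, -0.0], [0.989, 0.149, 0.0], [0.0, -0.0, -1.0]]
ft_force: [0.4, 0.4, -0.8]
grip_width: 27.2
grip_force: 69.2
```

send_rows(
  jaw=[255,255,255],
  dp=[
    [0,0,1],
    [0,0,1],
    [0,0,0],
  ],
  delta_rot=[
    [0,0,0],
    [0,0,0],
    [0,0,0],
  ],
)

```text
t: 26.8
tcp_pos: [569.4, -313.5, 79.2]
tool_rot: [[-0.15, 0.989, -0.0], [0.989, 0.15, 0.0], [0.0, -0.0, -1.0]]
ft_force: [0.4, -0.6, -0.9]
grip_width: 27.1
grip_force: 69.2
```

send_rows(
  jaw=[255,255,255],
  dp=[
    [0,0,1],
    [0,0,1],
    [0,0,0],
  ],
  delta_rot=[
    [0,0,0],
    [0,0,0],
    [0,0,0],
  ],
)

```text
t: 27.18
tcp_pos: [569.4, -313.4, 77.2]
tool_rot: [[-0.15, 0.989, -0.0], [0.989, 0.15, 0.0], [0.0, -0.0, -1.0]]
ft_force: [-0.6, 0.1, -1.4]
grip_width: 26.9
grip_force: 69.2
```

send_rows(
  jaw=[255,255],
  dp=[
    [0,0,1],
    [0,0,0],
  ],
  delta_rot=[
    [0,0,0],
    [0,0,0],
  ],
)

```text
t: 27.42
tcp_pos: [569.4, -313.5, 76.2]
tool_rot: [[-0.15, 0.989, -0.0], [0.989, 0.15, 0.0], [0.0, -0.0, -1.0]]
ft_force: [-1.0, 0.3, -0.7]
grip_width: 27.3
grip_force: 69.5
```

send_rows(
  jaw=[255,255,150,80,0,0,0,0,0,0],
  dp=[
    [0,0,0.5],
    [0,0,0],
    [0,0,0],
    [0,0,0],
    [0,0,0],
    [0,0,0],
    [0,0,-20],
    [0,0,-45],
    [0,0,-45],
    [0,0,-15],
  ],
  delta_rot=[
    [0,0,0],
    [0,0,0],
    [0,0,0],
    [0,0,0],
    [0,0,0],
    [0,0,0],
    [0,0,0],
    [0,0,0],
    [0,0,0],
    [0,0,0],
  ],
)

```text
t: 28.68
tcp_pos: [570.8, -314.3, 205.3]
tool_rot: [[-0.15, 0.989, 0.004], [0.989, 0.15, -0.003], [-0.003, 0.004, -1.0]]
ft_force: [0.3, 0.1, -1.1]
grip_width: 85.3
grip_force: 0.0
```

```bash
python3 - <<'E'
from h import *
goal(490.3,-94.4,200,-6.3)
c=snap('wrist','w16.png'); hsv=cv2.cvtColor(c['color'],cv2.COLOR_RGB2HSV)
m=cv2.inRange(hsv,(0,180,60),(6,255,255))|cv2.inRange(hsv,(172,180,60),(180,255,255))
n,l,st,ce=cv2.connectedComponentsWithStats(m)
for i in range(1,n):
    if st[i,4]>300: print(st[i],ce[i],px2w(c,ce[i],115))
print('was [255 184 45 58 1837]')
E
```

```text
t 28.675 tcp [ 570.78 -314.28  205.27] psi 98.6042773085936 tilt [ 0. -0.] j1,j6 [-0.55 -0.7 ] F [ 0.27  0.12 -1.07] w 85.26191618335197 0.0
dp now [229.46 -46.7    4.29]
rotz 104.90427730859359 dp after rot [-104.12 -209.72    5.27]
[ 255  181   44   55 1719] [276.99 205.64] [[ 569.71 -306.    115.  ]]
[ 164  340   69   67 2723] [197.48 373.21] [[ 529.5  -444.72  115.  ]]
was [255 184 45 58 1837]
```

Driver is back in its stand, same image position as at the start. Now the block.

send_rows(
  jaw=[0,0,0,0,0,0,0,0],
  dp=[
    [46,-9,0],
    [46,-9,0],
    [46,-9,0],
    [46,-9,0],
    [45,-10,0],
    [0,0,0],
    [0,0,0],
    [0,0,0],
  ],
  delta_rot=[
    [0,0,0],
    [0,0,0],
    [0,0,0],
    [0,0,0],
    [0,0,0],
    [0,0,10.5],
    [0,0,10.5],
    [0,0,10.5],
  ],
)

```text
t: 29.72
tcp_pos: [489.2, -93.6, 200.4]
tool_rot: [[0.394, 0.919, -0.001], [0.919, -0.394, 0.0], [-0.0, -0.001, -1.0]]
ft_force: [-0.6, -0.3, 0.4]
grip_width: 85.3
grip_force: 0.0
```

send_rows(
  jaw=[0,0,0,0,0,0,0,0,0],
  dp=[
    [0,0,0],
    [0,0,0],
    [0,0,0],
    [0,0,0],
    [0,0,0],
    [0,0,0],
    [0,0,0],
    [0,0,0],
    [0,0,0],
  ],
  delta_rot=[
    [0,0,10.5],
    [0,0,10.5],
    [0,0,10.5],
    [0,0,10.5],
    [0,0,10.5],
    [0,0,10.5],
    [0,0,10.5],
    [0,0,0],
    [0,0,0],
  ],
)

```text
t: 30.85
tcp_pos: [489.5, -93.9, 200.6]
tool_rot: [[0.994, -0.107, -0.001], [-0.107, -0.994, 0.0], [-0.001, -0.0, -1.0]]
ft_force: [-0.2, -0.1, -0.2]
grip_width: 85.6
grip_force: 0.0
```

```bash
cat >> h.py <<'E'
def comp(c,lo,hi,z,minA=300):
    hsv=cv2.cvtColor(c['color'],cv2.COLOR_RGB2HSV); n,l,st,ce=cv2.connectedComponentsWithStats(cv2.inRange(hsv,lo,hi))
    for i in range(1,n):
        if st[i,4]>minA:
            r=cv2.minAreaRect(np.argwhere(l==i)[:,::-1].astype(np.float32)); b=px2w(c,cv2.boxPoints(r),z)[:,:2]
            d=[np.linalg.norm(b[1]-b[0]),np.linalg.norm(b[2]-b[1])]; e=b[1]-b[0] if d[0]>d[1] else b[2]-b[1]
            print(st[i],'px',ce[i],'c',b.mean(0),'sides',np.array(d),'long ang',np.degrees(np.arctan2(e[1],e[0]))%180)
E
python3 - <<'E'
from h import *
goal(490.3,-94.4,19,-6.3)
c=snap('wrist','w17.png'); comp(c,(18,150,60),(35,255,255),42); headang(c)
print('blue');comp(c,(105,120,30),(130,255,255),15); print('mat');comp(c,(0,0,0),(180,255,50),2,3000)
t=snap('top'); comp(t,(105,120,40),(130,255,255),15,200); comp(t,(0,0,0),(180,255,45),2,200)
E
```

```text
t 30.85 tcp [489.46 -93.89 200.58] psi -6.143752933545629 tilt [-0.  0.] j1,j6 [-0.25  1.43] F [-0.17 -0.1  -0.18] w 85.59653598507299 0.0
dp now [  0.99   0.43 181.58]
rotz 0.1562470664543696 dp after rot [  0.89   0.41 181.58]
[ 251   12   58   61 2288] px [279.87  41.94] c [ 606.89 -106.51] sides [42.15 43.16] long ang 174.60935411601633
[ 264  174   32   35 1118] px [279.5  190.97] c [492.88 -94.17] sides [25.07 28.54] long ang 174.46095869981272
head comp [ 264  174   32   35 1118] [279.5  190.97] edge ang (img, cw+) mod90 -0.2746274 strength 0.6392817 [6 2 1 0 0 0 1 2 8]
blue
[  17  249  110   81 5355] px [ 67.87 292.76] c [402.6  134.98] sides [130.27  58.77] long ang 104.7515623387929
mat
[ 455   11  105  125 8501] px [508.99  75.29] c [ 567.79 -319.77] sides [87.86 99.05] long ang 73.49463080323835
[  269   176   189   118 12446] px [365.58 234.58] c [ 430.53 -172.23] sides [172.31  73.55] long ang 101.65561955075883
[    0   278   560   142 35972] px [279.69 375.38] c [290.28 -72.6 ] sides [211.22 596.09] long ang 83.79092156864398
[197 251  35  23 515] px [213.8  262.27] c [402.78 127.18] sides [108.53  53.49] long ang 105.64071670870806
[135 261  36  25 522] px [151.81 273.14] c [365.4  333.09] sides [ 53.28 112.43] long ang 72.45653325847324
[  431   149   129   113 14107] px [495.82 205.5 ] c [ 607.2  -854.33] sides [483.96 407.55] long ang 91.13172802845727
[330 200  28  30 398] px [342.45 215.79] c [ 567.75 -311.53] sides [80.04 81.78] long ang 69.80123129534958
[276 217  33  49 415] px [292.78 251.01] c [ 485.   -132.33] sides [166.31  86.8 ] long ang 168.4116853294132
[311 241  18  23 283] px [319.38 252.4 ] c [ 440.11 -221.33] sides [60.54 64.69] long ang 10.762925606815628
[123 294 181  78 985] px [223.94 329.88] c [175.07 126.27] sides [584.7  238.58] long ang 95.63715911661605
```

send_rows(
  jaw=[0,0,0,0,0,0,0,255,255,255],
  dp=[
    [0.9,0.4,30],
    [0,0,40],
    [0,0,40],
    [0,0,40],
    [0,0,20],
    [0,0,10.5],
    [0,0,0],
    [0,0,0],
    [0,0,0],
    [0,0,0],
  ],
  delta_rot=[
    [0,0,0.2],
    [0,0,0],
    [0,0,0],
    [0,0,0],
    [0,0,0],
    [0,0,0],
    [0,0,0],
    [0,0,0],
    [0,0,0],
    [0,0,0],
  ],
  squeeze=60,
)

```text
t: 32.2
tcp_pos: [490.9, -94.5, 20.8]
tool_rot: [[0.993, -0.115, 0.001], [-0.115, -0.993, -0.0], [0.001, 0.0, -1.0]]
ft_force: [0.2, 0.3, -0.5]
grip_width: 32.1
grip_force: 0.0
```

send_rows(
  jaw=[255,255,255],
  dp=[
    [0,0,0],
    [0,0,0],
    [0,0,0],
  ],
  delta_rot=[
    [0,0,0],
    [0,0,0],
    [0,0,0],
  ],
)

```text
t: 32.58
tcp_pos: [490.8, -94.4, 20.8]
tool_rot: [[0.993, -0.115, 0.001], [-0.115, -0.993, -0.0], [0.001, 0.0, -1.0]]
ft_force: [-2.1, 3.3, 10.0]
grip_width: 24.5
grip_force: 61.6
```

send_rows(
  jaw=[255,255,255],
  dp=[
    [-4,0,0],
    [-4,0,0],
    [-4,0,0],
  ],
  delta_rot=[
    [0,0,0],
    [0,0,0],
    [0,0,0],
  ],
)

```text
t: 32.95
tcp_pos: [480.6, -93.5, 20.9]
tool_rot: [[0.993, -0.115, 0.004], [-0.115, -0.993, -0.001], [0.004, 0.0, -1.0]]
ft_force: [6.7, -0.9, 1.4]
grip_width: 24.8
grip_force: 60.3
```

send_rows(
  jaw=[255,255],
  dp=[
    [-6,0,0],
    [-6,0,0],
  ],
  delta_rot=[
    [0,0,0],
    [0,0,0],
  ],
)

```text
t: 33.2
tcp_pos: [468.4, -92.1, 20.8]
tool_rot: [[0.993, -0.115, 0.003], [-0.115, -0.993, -0.001], [0.004, 0.0, -1.0]]
ft_force: [4.3, 0.4, 1.6]
grip_width: 24.9
grip_force: 60.2
```

send_rows(
  jaw=[255,255],
  dp=[
    [-12,0,0],
    [-12,0,0],
  ],
  delta_rot=[
    [0,0,0],
    [0,0,0],
  ],
)

```text
t: 33.45
tcp_pos: [442.6, -88.9, 20.5]
tool_rot: [[0.993, -0.115, 0.001], [-0.115, -0.993, -0.0], [0.001, 0.0, -1.0]]
ft_force: [2.5, -0.9, 1.6]
grip_width: 24.9
grip_force: 60.3
```

send_rows(
  jaw=[255,255],
  dp=[
    [-6,0,0],
    [-4,0,0],
  ],
  delta_rot=[
    [0,0,0],
    [0,0,0],
  ],
)

```text
t: 33.7
tcp_pos: [432.8, -87.8, 20.4]
tool_rot: [[0.993, -0.115, 0.0], [-0.115, -0.993, -0.0], [0.0, 0.0, -1.0]]
ft_force: [3.3, -0.4, 0.8]
grip_width: 24.7
grip_force: 60.4
```

```bash
python3 - <<'E'
from h import *
goal(None,0,0)
s=snap('scene','s18.png')
hsv=cv2.cvtColor(s['color'],cv2.COLOR_RGB2HSV); m=cv2.inRange(hsv,(0,110,50),(8,255,255))|cv2.inRange(hsv,(172,110,50),(180,255,255))
ys,xs=np.where(m[205:228,292:315]); print('red px',list(zip((xs+292).tolist(),(ys+205).tolist())))
cv2.imwrite('pics/c18.png',cv2.resize(s['color'][185:245,255:335][:,:,::-1],(800,600),interpolation=cv2.INTER_CUBIC))
E
```

```text
t 33.7 tcp [432.81 -87.82  20.41] psi -6.607562153756707 tilt [ 0. -0.] j1,j6 [-0.27  1.42] F [ 3.34 -0.36  0.79] w 24.710492414623836 60.380895137786865
red px [(303, 218), (304, 218), (303, 219), (304, 219)]
```

send_rows(
  jaw=[255,255,255,255,255,255,255,255,255,255],
  dp=[
    [-6,0,-15],
    [0,0,-40],
    [0,0,-45],
    [0,35,-30],
    [0,35,0],
    [0,35,0],
    [0,35,0],
    [0,0,0],
    [0,0,0],
    [0,0,0],
  ],
  delta_rot=[
    [0,0,0],
    [0,0,0],
    [0,0,0],
    [0,0,0],
    [0,0,0],
    [0,0,0],
    [0,0,0],
    [0,0,-10],
    [0,0,-10],
    [0,0,-10],
  ],
)

```text
t: 35.0
tcp_pos: [409.8, -225.7, 150.8]
tool_rot: [[0.916, 0.402, -0.001], [0.402, -0.916, 0.001], [-0.001, -0.001, -1.0]]
ft_force: [0.4, -0.2, -2.1]
grip_width: 24.9
grip_force: 60.0
```

send_rows(
  jaw=[255,255,255,255,255,255,255,255,255,255],
  dp=[
    [0,0,0],
    [0,0,0],
    [0,0,0],
    [0,0,0],
    [0,0,0],
    [0,0,0],
    [0,0,0],
    [0,0,0],
    [0,0,0],
    [0,0,0],
  ],
  delta_rot=[
    [0,0,-10],
    [0,0,-10],
    [0,0,-10],
    [0,0,-10],
    [0,0,-10],
    [0,0,-10],
    [0,0,-10],
    [0,0,-8.3],
    [0,0,0],
    [0,0,0],
  ],
)

```text
t: 36.25
tcp_pos: [410.6, -225.9, 150.6]
tool_rot: [[-0.199, 0.98, -0.0], [0.98, 0.199, 0.0], [0.0, -0.0, -1.0]]
ft_force: [0.2, -0.0, -3.1]
grip_width: 24.1
grip_force: 60.1
```

```bash
python3 - <<'E'
from h import *
goal(442.4,-229.4,40,101.7)
c=snap('wrist','w19.png'); s=arm.read_state(); R=np.array(s['tool_rot']);p=np.array(s['tcp_pos'])
hsv=cv2.cvtColor(c['color'],cv2.COLOR_RGB2HSV); m=cv2.inRange(hsv,(18,150,60),(35,255,255)); n,l,st,ce=cv2.connectedComponentsWithStats(m)
for i in range(1,n):
    if st[i,4]>500: print(st[i],ce[i],((px2w(c,[[ce[i][0],st[i,1]+st[i,3]],[ce[i][0],st[i,1]]],p[2]+21)-p)@R)[:,:2])
comp(c,(0,0,0),(180,255,50),2,2000)
E
```

```text
t 36.25 tcp [ 410.56 -225.95  150.59] psi 101.50381030335213 tilt [-0.  0.] j1,j6 [-0.57 -0.77] F [ 0.19 -0.02 -3.11] w 24.124010946101286 60.13940691947937
dp now [ -9.76  30.54 110.58]
rotz -0.19618969664787755 dp after rot [ -9.84  30.48 110.59]
[ 242  269   75   72 4988] [278.98 304.11] [[-14.49   1.05]
 [ 15.51   1.1 ]]
[   0    0   87   50 3381] px [44.93 19.78] c [ 208.14 -125.93] sides [37.12 70.51] long ang 0.3930653909662742
[  316    13    55   228 10592] px [341.96 124.33] c [ 448.71 -167.7 ] sides [172.73  35.73] long ang 100.55797065760329
[    0   263   560   157 45492] px [297.02 365.87] c [ 442.53 -376.46] sides [501.41 195.73] long ang 11.46785734282859
```

send_rows(
  jaw=[255,255,255,255,255,255,255,255],
  dp=[
    [-5.2,30.5,0],
    [0,0,35],
    [0,0,40],
    [0,0,35],
    [0,0,20],
    [0,0,7],
    [0,0,2],
    [0,0,0],
  ],
  delta_rot=[
    [0,0,-0.2],
    [0,0,0],
    [0,0,0],
    [0,0,0],
    [0,0,0],
    [0,0,0],
    [0,0,0],
    [0,0,0],
  ],
)

```text
t: 37.3
tcp_pos: [442.2, -225.3, 12.0]
tool_rot: [[-0.206, 0.979, 0.001], [0.979, 0.206, -0.0], [-0.001, 0.001, -1.0]]
ft_force: [0.3, -0.2, -2.6]
grip_width: 24.7
grip_force: 60.2
```

send_rows(
  jaw=[255,255],
  dp=[
    [0,0,0.8],
    [0,0,0],
  ],
  delta_rot=[
    [0,0,0],
    [0,0,0],
  ],
)

```text
t: 37.55
tcp_pos: [442.3, -225.4, 11.0]
tool_rot: [[-0.206, 0.979, 0.001], [0.979, 0.206, -0.001], [-0.001, 0.001, -1.0]]
ft_force: [0.8, -1.1, 2.9]
grip_width: 24.5
grip_force: 60.9
```

send_rows(
  jaw=[150,60,0,0,0,0,0,0,0],
  dp=[
    [0,0,0],
    [0,0,0],
    [0,0,0],
    [0,0,-15],
    [0,0,-40],
    [0,0,-45],
    [0,0,-45],
    [0,0,-45],
    [0,0,0],
  ],
  delta_rot=[
    [0,0,0],
    [0,0,0],
    [0,0,0],
    [0,0,0],
    [0,0,0],
    [0,0,0],
    [0,0,0],
    [0,0,0],
    [0,0,0],
  ],
)

```text
t: 38.67
tcp_pos: [443.4, -225.9, 204.6]
tool_rot: [[-0.206, 0.978, 0.006], [0.978, 0.206, -0.003], [-0.004, 0.005, -1.0]]
ft_force: [-0.9, -0.3, -0.7]
grip_width: 85.1
grip_force: 0.0
```

```bash
python3 - <<'E'
from h import *
goal(402.8,127,200,15)
c=snap('wrist','w20.png'); comp(c,(18,150,60),(35,255,255),32); 
v=cv2.cvtColor(c['color'],cv2.COLOR_RGB2GRAY)
for y in range(40,200,20):
    xs=np.where(v[y,200:360]<40)[0]+200
    if len(xs): 
        g=np.where(v[y,xs[0]:xs[-1]]>=40)[0]+xs[0]; w=px2w(c,[[xs[0],y],[xs[-1],y]],2)[:,0]; b=px2w(c,[[g[0],y],[g[-1],y]],32) if len(g) else 0; print(y,'mat x',w,'block x',b[:,0] if len(g) else 0)
t=snap('top'); comp(t,(105,120,40),(130,255,255),15,200)
E
```

```text
t 38.675 tcp [ 443.38 -225.95  204.63] psi 101.90363881845394 tilt [ 0.01 -0.  ] j1,j6 [-0.53 -0.74] F [-0.89 -0.32 -0.66] w 85.08939816725851 0.0
dp now [353.75  33.08   3.24]
rotz 86.90363881845394 dp after rot [  52.15 -351.43    4.63]
[ 506   62   54   54 1762] px [531.07  89.39] c [637.36 -95.13] sides [49.63 44.74] long ang 15.618945815538249
[ 261  171   33   34 1092] px [276.81 187.25] c [ 443.29 -224.51] sides [27.03 28.88] long ang 102.43061778296256
40 mat x [382.05 451.66] block x [405.31 431.33]
60 mat x [385.92 454.53] block x [407.49 434.53]
80 mat x [388.98 458.31] block x [411.24 437.79]
100 mat x [391.19 462.17] block x [414.27 441.12]
120 mat x [395.18 465.26] block x [418.14 444.52]
140 mat x [399.23 468.43] block x [422.09 447.19]
160 mat x [403.36 472.59] block x [424.49 450.74]
180 mat x [406.67 476.88] block x [428.61 455.24]
[197 251  35  23 516] px [213.83 262.27] c [402.78 127.18] sides [108.53  53.49] long ang 105.64071670870806
[135 261  36  25 523] px [151.8  273.11] c [365.54 333.29] sides [ 54.06 111.97] long ang 71.47445918415423
```

```bash
python3 - <<'E'
from h import *
goal(624.7,92.3,200,83.7)
E
```

```text
t 38.775 tcp [ 441.76 -225.03  201.36] psi 101.89972328602427 tilt [ 0. -0.] j1,j6 [-0.53 -0.74] F [ 0.19  0.41 -0.43] w 85.3933790270252 0.0
dp now [272.79 244.44   1.35]
rotz 18.199723286024266 dp after rot [335.49 147.01   1.36]
```

send_rows(
  jaw=[0,0,0,0,0,0,0,0,0,0],
  dp=[
    [0,0,0],
    [0,0,0],
    [48,21,0],
    [48,21,0],
    [48,21,0],
    [48,21,0],
    [48,21,0],
    [48,21,0],
    [47.5,21,0],
    [0,0,0],
  ],
  delta_rot=[
    [0,0,9.1],
    [0,0,9.1],
    [0,0,0],
    [0,0,0],
    [0,0,0],
    [0,0,0],
    [0,0,0],
    [0,0,0],
    [0,0,0],
    [0,0,0],
  ],
)

```text
t: 40.02
tcp_pos: [625.2, 95.3, 198.8]
tool_rot: [[0.107, 0.994, -0.002], [0.994, -0.107, 0.0], [0.0, -0.002, -1.0]]
ft_force: [-0.2, -0.9, -0.4]
grip_width: 85.6
grip_force: 0.0
```

```bash
python3 - <<'E'
from h import *
goal(402.8,127.2,200,105.6)
c=snap('wrist','w21.png')
cv2.imwrite('pics/c21.png',cv2.resize(c['color'][:300,100:500][:,:,::-1],(800,600),interpolation=cv2.INTER_CUBIC))
E
```

```text
t 40.025 tcp [625.16  95.28 198.76] psi 83.8775496806577 tilt [-0.  0.] j1,j6 [0.1  0.21] F [-0.17 -0.89 -0.37] w 85.61307191475738 0.0
dp now [   8.02 -224.5    -0.84]
rotz -21.7224503193423 dp after rot [  90.54 -205.59   -1.24]
```

View pics/c21.png

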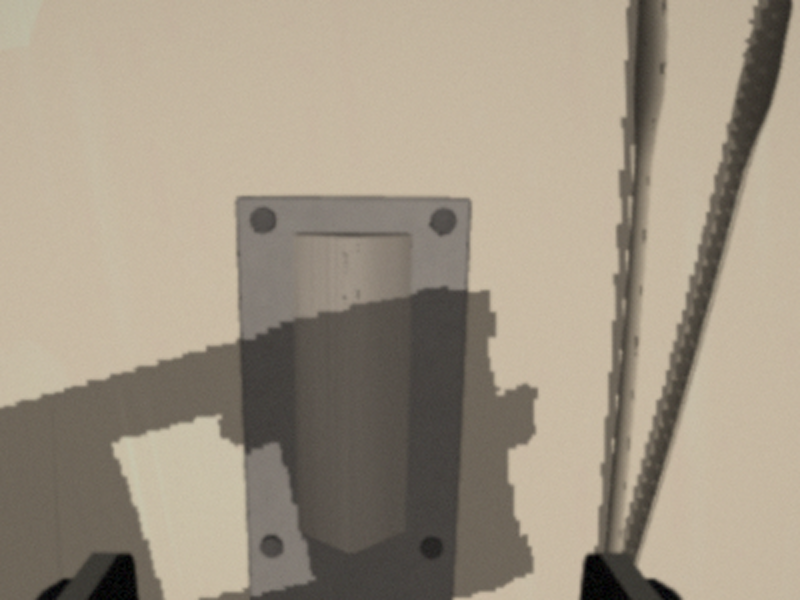

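```bash
python3 - <<'E'
from h import *
c=snap('wrist'); s=arm.read_state(); R=np.array(s['tool_rot']);p=np.array(s['tcp_pos'])
T=lambda q:((q-p)@R)[:,:2].tolist()
print('ridge',T(px2w(c,[[276.9,117.5],[275,276]],50)))
print('base',T(px2w(c,[[247.5,117.5],[306,117.5],[250,266.5],[302.5,266.5]],30)))
print('plate far corners',T(px2w(c,[[218.5,99],[335,99]],12)))
print('axis px',w2px(c,[p+R@[0,0,150],p+R@[0,0,20]]))
hsv=cv2.cvtColor(c['color'],cv2.COLOR_RGB2HSV)
goal(None,0,0)
E
```

```text
ridge [[63.173383691448336, -0.20642844044629938], [-67.6052445887458, -1.993200599119145]]
base [[62.52895651404968, -24.031470322773195], [62.530900088839445, 23.134563721389355], [-67.89778326295777, -24.714017760414457], [-67.8131806902275, 22.54716049741605]]
plate far corners [[77.43994855064116, -49.78776149841497], [77.42433130899224, 48.65580381942614]]
axis px [[277.26 198.39]
 [275.98 265.47]]
t 40.125 tcp [623.67  92.57 198.96] psi 83.76989617870964 tilt [-0. -0.] j1,j6 [0.1  0.21] F [-0.1  -0.05 -0.35] w 85.22654031733596 0.0
```

Saddle ridge runs from (354,234) to (350,552) in the crop. It measures 131 × 47 mm and agrees with the stated sizes, centre ≈ (621, 90.5), yaw −6.5°. Now guard A.

send_rows(
  jaw=[0,0,0,0,0,0,0,0,0,0],
  dp=[
    [2,-45,0],
    [2,-45,0],
    [2,-45,0],
    [2,-45,0],
    [2,-43,0],
    [0,0,0],
    [0,0,0],
    [0,0,0],
    [0,0,0],
    [0,0,0],
  ],
  delta_rot=[
    [0,0,0],
    [0,0,0],
    [0,0,0],
    [0,0,0],
    [0,0,0],
    [0,0,-7.3],
    [0,0,-7.3],
    [0,0,-7.3],
    [0,0,0],
    [0,0,0],
  ],
)

```text
t: 41.38
tcp_pos: [403.8, 126.1, 200.3]
tool_rot: [[-0.265, 0.964, -0.001], [0.964, 0.265, -0.0], [-0.0, -0.001, -1.0]]
ft_force: [-0.2, 1.0, 0.3]
grip_width: 85.4
grip_force: 0.0
```

```bash
cat >> h.py <<'E'
def guard(c,feet=0.):
    s=arm.read_state(); R=np.array(s['tool_rot']);p=np.array(s['tcp_pos'])
    hsv=cv2.cvtColor(c['color'],cv2.COLOR_RGB2HSV); n,l,st,ce=cv2.connectedComponentsWithStats(cv2.inRange(hsv,(100,120,25),(130,255,255)))
    for i in range(1,n):
        if st[i,4]>1500:
            h=cv2.convexHull(np.argwhere(l==i)[:,::-1].astype(np.int32)); ap=cv2.approxPolyDP(h,4,True)[:,0]
            print(st[i],'poly',ap.tolist())
            for z in(11.5,38):
                q=((px2w(c,ap,feet+z)-p)@R)[:,:2]; print(' tool xy @',z,q.round(1).tolist())
            # fit pose: silhouette of the guard
            from scipy.optimize import minimize
            M=cv2.fillConvexPoly(np.zeros(l.shape,np.uint8),h,1)
            V=np.array([[x,y,z] for y in(-55,55) for x,z in((-29,0),(29,0),(-29,11.5),(29,11.5),(-2.5,38),(2.5,38))])
            def sil(v):
                a=np.radians(v[2]); X=np.c_[V[:,0]*np.sin(a)+V[:,1]*np.cos(a)+v[0], -(V[:,0]*np.cos(a))+V[:,1]*np.sin(a)+v[1]]
                W=np.c_[X,V[:,2]]; tw=p+np.c_[X,np.zeros(len(X))]@R.T; tw[:,2]=V[:,2]+feet
                P=w2px(c,tw)+[3,2]*0; return cv2.convexHull((P*16).astype(np.int32))
            def cost(v):
                m=cv2.fillConvexPoly(np.zeros(l.shape,np.uint8),sil(v),1,shift=4); return float((m!=M).sum())
            m0=((px2w(c,[ce[i]],feet+20)-p)@R)[0,:2]
            r=minimize(cost,[m0[0],m0[1],0],method='Nelder-Mead',options=dict(initial_simplex=[[m0[0],m0[1],0],[m0[0]+8,m0[1],0],[m0[0],m0[1]+8,0],[m0[0],m0[1],8]]))
            print(' fit tool x,y,ang(x->y)',r.x,r.fun)
E
sed -i 's/+\[3,2\]\*0//' h.py
python3 - <<'E'
from h import *
goal(None,0,0)
c=snap('wrist','w22.png'); guard(c); s=arm.read_state();R=np.array(s['tool_rot']);p=np.array(s['tcp_pos']); print(w2px(c,[p+R@[0,0,180]]))
E
```

```text
t 41.375 tcp [403.8  126.13 200.33] psi 105.38390901015788 tilt [-0. -0.] j1,j6 [ 0.23 -0.04] F [-0.22  1.03  0.31] w 85.42410562152534 0.0
[ 246  126   66  130 7782] poly [[310, 126], [308, 243], [276, 255], [248, 242], [246, 127]]
 tool xy @ 11.5 [[52.9, 27.7], [-54.6, 28.0], [-66.7, -2.1], [-53.5, -28.3], [52.1, -27.5]]
 tool xy @ 38 [[54.4, 25.6], [-44.5, 25.9], [-55.7, -1.8], [-43.6, -25.9], [53.7, -25.2]]
 fit tool x,y,ang(x->y) [-2.38  0.24  0.05] 287.0
[[278.   188.13]]
```

send_rows(
  jaw=[0,0,0,0,0,0,0,255,255,255],
  dp=[
    [-1.2,-0.8,40],
    [0,0,45],
    [0,0,45],
    [0,0,40],
    [0,0,20],
    [0,0,8.5],
    [0,0,0],
    [0,0,0],
    [0,0,0],
    [0,0,0],
  ],
  delta_rot=[
    [0,0,0],
    [0,0,0],
    [0,0,0],
    [0,0,0],
    [0,0,0],
    [0,0,0],
    [0,0,0],
    [0,0,0],
    [0,0,0],
    [0,0,0],
  ],
  squeeze=35,
)

```text
t: 42.68
tcp_pos: [404.4, 125.5, 3.0]
tool_rot: [[-0.269, 0.963, 0.002], [0.963, 0.269, 0.0], [-0.0, 0.002, -1.0]]
ft_force: [-1.1, 0.7, 10.7]
grip_width: 56.6
grip_force: 34.9
```

send_rows(
  jaw=[255,255],
  dp=[
    [0,0,0],
    [0,0,0],
  ],
  delta_rot=[
    [0,0,0],
    [0,0,0],
  ],
)

```text
t: 42.92
tcp_pos: [404.4, 125.5, 3.0]
tool_rot: [[-0.269, 0.963, 0.002], [0.963, 0.269, 0.0], [-0.0, 0.002, -1.0]]
ft_force: [-0.4, -0.9, 10.7]
grip_width: 56.3
grip_force: 34.9
```

send_rows(
  jaw=[255,255,255,255,255,255,255,255],
  dp=[
    [0,0,-10],
    [0,0,-30],
    [0,0,-40],
    [0,0,-40],
    [0,0,0],
    [0,0,0],
    [0,0,0],
    [0,0,0],
  ],
  delta_rot=[
    [0,0,0],
    [0,0,0],
    [0,0,0],
    [0,0,0],
    [0,0,7.3],
    [0,0,7.3],
    [0,0,7.3],
    [0,0,0],
  ],
)

```text
t: 43.92
tcp_pos: [403.7, 125.3, 122.8]
tool_rot: [[0.109, 0.994, 0.001], [0.994, -0.109, 0.0], [0.0, 0.001, -1.0]]
ft_force: [-0.2, 0.0, -0.5]
grip_width: 56.6
grip_force: 38.0
```

```bash
python3 - <<'E'
from h import *
goal(621.2,90.5,122,83.5)
c=snap('wrist','w23.png'); s=arm.read_state(); guard(c,s['tcp_pos'][2]-3)
E
```

```text
t 43.925 tcp [403.74 125.33 122.76] psi 83.73117916974346 tilt [0. 0.] j1,j6 [0.23 0.34] F [-0.19  0.02 -0.54] w 56.60472928675899 37.95270446687937
dp now [-10.88 219.96   0.93]
rotz 0.23117916974345576 dp after rot [ -9.99 220.     0.76]
[  200   151   160   244 34137] poly [[356, 153], [343, 386], [283, 394], [215, 387], [200, 155]]
 tool xy @ 11.5 [[55.1, 28.8], [-47.1, 29.3], [-51.3, 2.7], [-47.5, -27.5], [54.5, -27.1]]
 tool xy @ 38 [[58.4, 23.4], [-23.8, 23.8], [-27.1, 2.4], [-24.0, -21.8], [58.0, -21.5]]
 fit tool x,y,ang(x->y) [-0.73  1.01  0.41] 3690.0
```

send_rows(
  jaw=[255,255,255,255,255,255,255],
  dp=[
    [-2,44,0],
    [-2,44,0],
    [-2,44,0],
    [-2,44,0],
    [-2,44,0],
    [0,0,0],
    [0,0,0],
  ],
  delta_rot=[
    [0,0,0.2],
    [0,0,0],
    [0,0,0],
    [0,0,0],
    [0,0,0],
    [0,0,0],
    [0,0,0],
  ],
)

```text
t: 44.85
tcp_pos: [620.4, 90.6, 121.7]
tool_rot: [[0.112, 0.994, -0.001], [0.994, -0.112, -0.0], [-0.0, -0.001, -1.0]]
ft_force: [-0.4, 1.1, -0.8]
grip_width: 56.2
grip_force: 38.0
```

```bash
python3 - <<'E'
from h import *
goal(621.2,90.5,40,83.5)
c=snap('wrist','w24.png'); s=arm.read_state(); R=np.array(s['tool_rot']);p=np.array(s['tcp_pos'])
g=cv2.cvtColor(c['color'],cv2.COLOR_RGB2GRAY)
cv2.imwrite('pics/c24.png',cv2.resize(c['color'][0:300,80:480][:,:,::-1],(800,600),interpolation=cv2.INTER_CUBIC))
cc=np.array([621.2,90.5]); a=np.radians(83.5); u=np.array([np.cos(a),np.sin(a)]); v=np.array([np.sin(a),-np.cos(a)])
P=lambda l,w,z: np.r_[cc+l*u+w*v,z]
print('expected saddle far end base/ridge', w2px(c,[P(65,-24,30),P(65,24,30),P(65,0,50)]),'plate far corners',w2px(c,[P(80,-50,12),P(80,50,12)]))
E
```

```text
t 44.85 tcp [620.4   90.57 121.75] psi 83.59782112261105 tilt [-0. -0.] j1,j6 [0.1  0.21] F [-0.43  1.1  -0.78] w 56.249853170077614 37.96477138996124
dp now [ 0.03  0.9  81.75]
rotz 0.09782112261103748 dp after rot [ 0.02  0.8  81.75]
expected saddle far end base/ridge [[239.41 115.81]
 [318.47 115.88]
 [278.87 116.85]] plate far corners [[201.69  91.64]
 [356.36  91.77]]
```

View pics/c24.png

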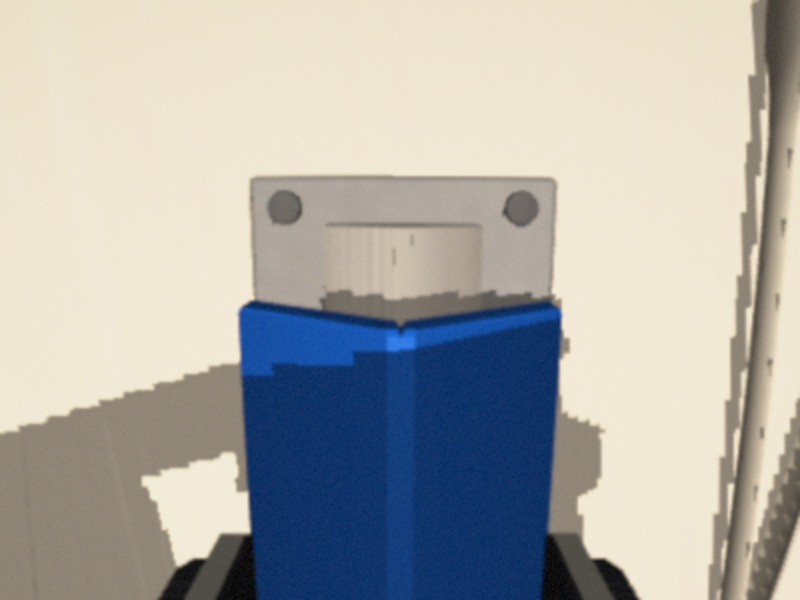

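The guard ridge (col 401) and the saddle (327–481, centre 404) line up to within 1 mm, and the edges are parallel.

send_rows(
  jaw=[255,255,255,255,255,255,255,255],
  dp=[
    [1,0.8,20],
    [0,0,30],
    [0,0,25],
    [0,0,10],
    [0,0,3],
    [0,0,2],
    [0,0,1],
    [0,0,0],
  ],
  delta_rot=[
    [0,0,0],
    [0,0,0],
    [0,0,0],
    [0,0,0],
    [0,0,0],
    [0,0,0],
    [0,0,0],
    [0,0,0],
  ],
)

```text
t: 45.9
tcp_pos: [622.4, 91.6, 31.5]
tool_rot: [[0.113, 0.994, 0.001], [0.994, -0.113, 0.0], [0.0, 0.001, -1.0]]
ft_force: [0.0, 0.1, -0.2]
grip_width: 56.3
grip_force: 38.0
```

send_rows(
  jaw=[255,255,255],
  dp=[
    [0,0,1],
    [0,0,1],
    [0,0,0],
  ],
  delta_rot=[
    [0,0,0],
    [0,0,0],
    [0,0,0],
  ],
)

```text
t: 46.28
tcp_pos: [622.1, 91.5, 29.0]
tool_rot: [[0.113, 0.994, -0.0], [0.994, -0.113, -0.0], [-0.0, -0.0, -1.0]]
ft_force: [-1.3, -0.2, -0.4]
grip_width: 56.3
grip_force: 38.0
```

send_rows(
  jaw=[255,255,255],
  dp=[
    [0,0,0.8],
    [0,0,0.8],
    [0,0,0],
  ],
  delta_rot=[
    [0,0,0],
    [0,0,0],
    [0,0,0],
  ],
)

```text
t: 46.65
tcp_pos: [622.2, 91.5, 28.8]
tool_rot: [[0.113, 0.994, 0.0], [0.994, -0.113, 0.0], [0.0, 0.0, -1.0]]
ft_force: [-7.5, -1.2, 25.7]
grip_width: 56.2
grip_force: 40.6
```

send_rows(
  jaw=[255,255],
  dp=[
    [0,0,0.8],
    [0,0,0],
  ],
  delta_rot=[
    [0,0,0],
    [0,0,0],
  ],
)

```text
t: 46.9
tcp_pos: [622.2, 91.5, 28.7]
tool_rot: [[0.113, 0.994, 0.001], [0.994, -0.113, 0.0], [0.0, 0.001, -1.0]]
ft_force: [-12.1, -1.0, 37.7]
grip_width: 56.1
grip_force: 42.0
```

send_rows(
  jaw=[255,255,255,200,120,0,0,0],
  dp=[
    [0,0,-1.2],
    [0,-0.7,0],
    [0,0,0],
    [0,0,0],
    [0,0,0],
    [0,0,0],
    [0,0,0],
    [0,0,0],
  ],
  delta_rot=[
    [0,0,0],
    [0,0,0],
    [0,0,0],
    [0,0,0],
    [0,0,0],
    [0,0,0],
    [0,0,0],
    [0,0,0],
  ],
)

```text
t: 47.9
tcp_pos: [621.4, 91.6, 27.7]
tool_rot: [[0.113, 0.994, -0.0], [0.994, -0.113, -0.0], [-0.0, -0.0, -1.0]]
ft_force: [-0.7, 0.1, -0.2]
grip_width: 85.5
grip_force: 0.0
```

send_rows(
  jaw=[0,0,0,0,0,0],
  dp=[
    [0,0,-15],
    [0,0,-40],
    [0,0,-45],
    [0,0,-45],
    [0,0,-27],
    [0,0,0],
  ],
  delta_rot=[
    [0,0,0],
    [0,0,0],
    [0,0,0],
    [0,0,0],
    [0,0,0],
    [0,0,0],
  ],
)

```text
t: 48.65
tcp_pos: [622.8, 91.8, 203.2]
tool_rot: [[0.113, 0.994, 0.005], [0.994, -0.113, 0.0], [0.001, 0.005, -1.0]]
ft_force: [0.0, -0.7, -0.4]
grip_width: 85.4
grip_force: 0.0
```

```bash
python3 - <<'E'
from h import *
goal(None,0,0)
c=snap('wrist','w25.png'); guard(c,25); t=snap('top'); comp(t,(105,120,40),(130,255,255),40,200)
goal(365.5,333.2,201,71.8)
E
```

```text
t 48.65 tcp [622.8   91.77 203.23] psi 83.50274868025397 tilt [0. 0.] j1,j6 [0.1  0.21] F [ 0.02 -0.7  -0.43] w 85.41245582733993 0.0
[ 242  127   71  139 9034] poly [[311, 127], [309, 252], [273, 265], [245, 252], [242, 127]]
 tool xy @ 11.5 [[54.2, 28.1], [-53.9, 28.7], [-66.2, -3.1], [-53.7, -27.8], [54.3, -27.5]]
 tool xy @ 38 [[55.8, 25.9], [-43.1, 26.4], [-54.4, -2.7], [-43.0, -25.2], [55.8, -25.0]]
 fit tool x,y,ang(x->y) [-1.    0.58  0.18] 173.0
[135 261  22  22 329] px [146.16 271.54] c [369.38 344.95] sides [54.53 73.98] long ang 72.48205450029208
t 48.75 tcp [621.27  91.62 200.24] psi 83.50129256310176 tilt [0. 0.] j1,j6 [0.1  0.21] F [ 0.14 -0.33 -0.83] w 85.63986552842418 0.0
dp now [ 211.08 -281.47   -0.88]
rotz 11.70129256310176 dp after rot [ 149.61 -318.43   -0.76]
```

send_rows(
  jaw=[0,0,0,0,0,0,0,0,0,0],
  dp=[
    [30,-40,0],
    [30,-40,0],
    [30,-40,0],
    [30,-40,0],
    [30,-40,0],
    [30,-40,0],
    [31,-41.5,0],
    [0,0,0],
    [0,0,0],
    [0,0,0],
  ],
  delta_rot=[
    [0,0,0],
    [0,0,0],
    [0,0,0],
    [0,0,0],
    [0,0,0],
    [0,0,0],
    [0,0,0],
    [0,0,6],
    [0,0,5.7],
    [0,0,0],
  ],
)

```text
t: 50.0
tcp_pos: [365.0, 332.8, 199.0]
tool_rot: [[0.312, 0.95, -0.001], [0.95, -0.312, -0.001], [-0.001, -0.001, -1.0]]
ft_force: [-0.7, 0.6, -0.7]
grip_width: 85.4
grip_force: 0.0
```

```bash
python3 - <<'E'
from h import *
goal(None,0,0)
c=snap('wrist','w26.png'); guard(c)
E
```

```text
t 50.0 tcp [365.01 332.83 199.04] psi 71.84497366596082 tilt [-0. -0.] j1,j6 [0.68 0.99] F [-0.71  0.6  -0.71] w 85.39108763471555 0.0
[ 246  128   66  131 7787] poly [[311, 129], [309, 244], [277, 258], [249, 246], [246, 130]]
 tool xy @ 11.5 [[51.1, 28.3], [-54.4, 28.6], [-68.5, -1.4], [-56.3, -27.6], [50.4, -27.6]]
 tool xy @ 38 [[52.8, 26.1], [-44.3, 26.4], [-57.3, -1.2], [-46.0, -25.3], [52.2, -25.3]]
 fit tool x,y,ang(x->y) [-3.5   0.22  0.18] 289.0
```

send_rows(
  jaw=[0,0,0,0,0,0,0,255,255,255],
  dp=[
    [-2.5,-0.8,40],
    [0,0,45],
    [0,0,45],
    [0,0,40],
    [0,0,20],
    [0,0,7],
    [0,0,0],
    [0,0,0],
    [0,0,0],
    [0,0,0],
  ],
  delta_rot=[
    [0,0,0],
    [0,0,0],
    [0,0,0],
    [0,0,0],
    [0,0,0],
    [0,0,0],
    [0,0,0],
    [0,0,0],
    [0,0,0],
    [0,0,0],
  ],
  squeeze=35,
)

```text
t: 51.3
tcp_pos: [364.7, 331.3, 3.9]
tool_rot: [[0.312, 0.95, 0.001], [0.95, -0.312, 0.001], [0.001, 0.001, -1.0]]
ft_force: [1.5, -2.4, 9.3]
grip_width: 56.7
grip_force: 35.1
```

send_rows(
  jaw=[255,255],
  dp=[
    [0,0,0],
    [0,0,0],
  ],
  delta_rot=[
    [0,0,0],
    [0,0,0],
  ],
)

```text
t: 51.55
tcp_pos: [364.7, 331.4, 3.9]
tool_rot: [[0.312, 0.95, 0.001], [0.95, -0.312, 0.001], [0.001, 0.001, -1.0]]
ft_force: [1.0, -2.4, 10.0]
grip_width: 56.3
grip_force: 35.1
```

send_rows(
  jaw=[255,255,255,255,255,255,255],
  dp=[
    [0,0,-10],
    [0,0,-30],
    [0,0,-45],
    [0,0,-45],
    [0,0,0],
    [0,0,0],
    [0,0,0],
  ],
  delta_rot=[
    [0,0,0],
    [0,0,0],
    [0,0,0],
    [0,0,0],
    [0,0,-6],
    [0,0,-5.7],
    [0,0,0],
  ],
)

```text
t: 52.42
tcp_pos: [364.1, 331.1, 133.6]
tool_rot: [[0.114, 0.994, 0.001], [0.994, -0.114, 0.001], [0.001, 0.001, -1.0]]
ft_force: [-0.5, 0.0, -0.3]
grip_width: 56.7
grip_force: 37.7
```

```bash
python3 - <<'E'
from h import *
goal(621.3,91.5,132,83.5)
c=snap('wrist','w27.png'); s=arm.read_state(); guard(c,s['tcp_pos'][2]-3)
E
```

```text
t 52.425 tcp [364.09 331.07 133.64] psi 83.48224175592054 tilt [0. 0.] j1,j6 [0.68 0.79] F [-0.52  0.01 -0.27] w 56.71093570930768 37.65641659498215
dp now [-208.83  282.74    1.68]
rotz -0.017758244079459473 dp after rot [-208.91  282.68    1.64]
[  200   156   159   239 33169] poly [[353, 156], [358, 171], [343, 386], [282, 394], [214, 386], [201, 159]]
 tool xy @ 11.5 [[54.1, 27.6], [48.7, 29.7], [-47.0, 29.5], [-51.3, 2.5], [-47.1, -27.7], [53.0, -27.0]]
 tool xy @ 38 [[57.7, 22.4], [53.3, 24.1], [-23.7, 23.9], [-27.1, 2.2], [-23.7, -22.0], [56.8, -21.5]]
 fit tool x,y,ang(x->y) [-2.43  1.11  0.16] 3706.0
```

send_rows(
  jaw=[255,255,255,255,255,255,255,255,255],
  dp=[
    [-29.7,40.4,0],
    [-29.7,40.4,0],
    [-29.7,40.4,0],
    [-29.7,40.4,0],
    [-29.7,40.4,0],
    [-29.7,40.4,0],
    [-29.7,40.4,0],
    [0,0,0],
    [0,0,0],
  ],
  delta_rot=[
    [0,0,0],
    [0,0,0],
    [0,0,0],
    [0,0,0],
    [0,0,0],
    [0,0,0],
    [0,0,0],
    [0,0,0],
    [0,0,0],
  ],
)

```text
t: 53.6
tcp_pos: [620.9, 92.4, 132.5]
tool_rot: [[0.115, 0.993, -0.001], [0.993, -0.115, 0.0], [-0.0, -0.001, -1.0]]
ft_force: [0.1, 0.1, -1.0]
grip_width: 56.7
grip_force: 37.7
```

```bash
python3 - <<'E'
from h import *
goal(621.3,92.7,42,83.5)
E
```

```text
t 53.6 tcp [620.91  92.36 132.53] psi 83.37851644661563 tilt [-0.  0.] j1,j6 [0.1  0.21] F [ 0.06  0.14 -1.02] w 56.72722340383801 37.6883827149868
dp now [ 0.38  0.44 90.53]
rotz -0.12148355338436545 dp after rot [ 0.38  0.35 90.53]
```

send_rows(
  jaw=[255,255,255,255,255,255,255],
  dp=[
    [0.4,0,20],
    [0,0,30],
    [0,0,25],
    [0,0,10],
    [0,0,3],
    [0,0,1],
    [0,0,0],
  ],
  delta_rot=[
    [0,0,-0.1],
    [0,0,0],
    [0,0,0],
    [0,0,0],
    [0,0,0],
    [0,0,0],
    [0,0,0],
  ],
)

```text
t: 54.48
tcp_pos: [622.0, 92.9, 44.6]
tool_rot: [[0.112, 0.994, 0.001], [0.994, -0.112, 0.0], [0.0, 0.001, -1.0]]
ft_force: [-0.4, -0.7, -0.6]
grip_width: 56.2
grip_force: 37.7
```

send_rows(
  jaw=[255,255,255],
  dp=[
    [0,0,1],
    [0,0,0.8],
    [0,0,0],
  ],
  delta_rot=[
    [0,0,0],
    [0,0,0],
    [0,0,0],
  ],
)

```text
t: 54.85
tcp_pos: [621.6, 92.8, 42.0]
tool_rot: [[0.112, 0.994, -0.0], [0.994, -0.112, -0.0], [-0.0, -0.0, -1.0]]
ft_force: [-0.0, 0.4, -0.8]
grip_width: 56.4
grip_force: 37.7
```

send_rows(
  jaw=[255,255],
  dp=[
    [0,0,0.8],
    [0,0,0],
  ],
  delta_rot=[
    [0,0,0],
    [0,0,0],
  ],
)

```text
t: 55.1
tcp_pos: [621.5, 92.8, 41.1]
tool_rot: [[0.111, 0.994, -0.0], [0.994, -0.111, -0.0], [-0.0, -0.0, -1.0]]
ft_force: [0.2, 0.2, -0.7]
grip_width: 56.4
grip_force: 37.7
```

send_rows(
  jaw=[255,255],
  dp=[
    [0,0,0.8],
    [0,0,0],
  ],
  delta_rot=[
    [0,0,0],
    [0,0,0],
  ],
)

```text
t: 55.35
tcp_pos: [621.7, 92.8, 40.7]
tool_rot: [[0.112, 0.994, 0.0], [0.994, -0.112, 0.0], [0.0, 0.0, -1.0]]
ft_force: [-2.0, -1.3, 5.2]
grip_width: 56.3
grip_force: 38.4
```

send_rows(
  jaw=[255,255],
  dp=[
    [0,0,0.6],
    [0,0,0],
  ],
  delta_rot=[
    [0,0,0],
    [0,0,0],
  ],
)

```text
t: 55.6
tcp_pos: [621.7, 92.8, 40.6]
tool_rot: [[0.112, 0.994, 0.0], [0.994, -0.112, 0.0], [0.0, 0.0, -1.0]]
ft_force: [-3.8, -0.4, 15.0]
grip_width: 56.7
grip_force: 39.4
```

send_rows(
  jaw=[255,255,200,120,0,0,0],
  dp=[
    [0,0,-0.5],
    [0,-0.2,0],
    [0,0,0],
    [0,0,0],
    [0,0,0],
    [0,0,0],
    [0,0,0],
  ],
  delta_rot=[
    [0,0,0],
    [0,0,0],
    [0,0,0],
    [0,0,0],
    [0,0,0],
    [0,0,0],
    [0,0,0],
  ],
)

```text
t: 56.48
tcp_pos: [621.3, 92.9, 40.2]
tool_rot: [[0.111, 0.994, -0.0], [0.994, -0.111, -0.0], [-0.0, -0.0, -1.0]]
ft_force: [-0.9, 0.0, -0.5]
grip_width: 85.8
grip_force: 0.0
```

send_rows(
  jaw=[0,0,0,0,0,0,0],
  dp=[
    [0,0,-15],
    [0,0,-40],
    [0,0,-45],
    [0,0,-45],
    [0,0,-15],
    [0,0,0],
    [0,0,0],
  ],
  delta_rot=[
    [0,0,0],
    [0,0,0],
    [0,0,0],
    [0,0,0],
    [0,0,0],
    [0,0,0],
    [0,0,0],
  ],
)

```text
t: 57.35
tcp_pos: [620.6, 92.8, 199.1]
tool_rot: [[0.111, 0.994, -0.002], [0.994, -0.111, -0.0], [-0.0, -0.002, -1.0]]
ft_force: [-0.0, -0.3, -1.3]
grip_width: 85.5
grip_force: 0.0
```

```bash
python3 - <<'E'
from h import *
goal(None,0,0)
c=snap('wrist','w28.png'); guard(c,36.5); t=snap('top','t28.png'); 
print('blue');comp(t,(105,120,40),(130,255,255),40,100); print('yellow'); comp(t,(25,120,120),(35,255,255),32,20); print('black');comp(t,(0,0,0),(180,255,45),2,200)
print('red');comp(t,(0,180,100),(4,255,255),90,20);comp(t,(174,180,100),(180,255,255),90,20)
# saddle ends beyond guards: brightness profile along the ridge column
g=cv2.cvtColor(c['color'],cv2.COLOR_RGB2GRAY); print(g[90:130,265].tolist()); print(g[245:300,275].tolist())
E
```

```text
t 57.35 tcp [620.58  92.76 199.1 ] psi 83.60083328917975 tilt [-0. -0.] j1,j6 [0.1  0.21] F [-0.02 -0.34 -1.35] w 85.46091225691592 0.0
[  244   128    75   148 10061] poly [[316, 128], [314, 261], [278, 275], [247, 259], [244, 130]]
 tool xy @ 11.5 [[54.1, 29.6], [-55.9, 30.7], [-68.9, 0.3], [-54.1, -25.9], [52.7, -25.6]]
 tool xy @ 38 [[55.8, 27.0], [-44.4, 28.1], [-56.2, 0.4], [-42.7, -23.4], [54.4, -23.2]]
 fit tool x,y,ang(x->y) [-1.33  2.18  0.17] 99.0
blue
yellow
[315 246   9  10  72] px [319.06 250.56] c [ 442.19 -222.55] sides [26.11 28.52] long ang 10.812407564568161
black
[173 146  13  58 370] px [177.97 182.01] c [703.61 252.34] sides [201.34  37.97] long ang 177.9657136310488
[  431   150   129   112 14055] px [495.87 205.62] c [ 605.35 -854.18] sides [483.76 403.76] long ang 91.1175331627002
[196 175  28  14 224] px [212.05 181.73] c [679.66 148.83] sides [93.1  45.57] long ang 90.23587252778454
[332 201  27  28 295] px [343.13 215.32] c [ 567.67 -310.85] sides [77.97 79.21] long ang 70.04842529479906
[277 241  52  29 437] px [301.46 256.  ] c [ 429.59 -169.16] sides [1
[... 309 characters left out ...]
.44 425.97] sides [ 38.24 137.57] long ang 44.19452169894981
red
[344 205  10  10  60] px [348.58 209.48] c [ 571.26 -313.39] sides [29.37 29.49] long ang 178.8264339983381
[390 214  16  15  92] px [396.47 220.95] c [ 535.64 -471.37] sides [38.62 39.9 ] long ang 50.92270069269813
[198, 200, 196, 180, 140, 125, 130, 134, 138, 135, 135, 135, 135, 135, 133, 136, 136, 135, 136, 137, 134, 130, 112, 115, 137, 147, 149, 150, 149, 149, 149, 152, 150, 151, 151, 152, 148, 134, 81, 52]
[43, 36, 33, 30, 35, 35, 40, 36, 35, 39, 37, 40, 35, 37, 36, 32, 37, 39, 39, 36, 36, 35, 39, 33, 39, 36, 35, 38, 41, 52, 62, 69, 70, 72, 73, 73, 71, 70, 73, 72, 70, 73, 68, 69, 68, 72, 71, 69, 68, 70, 70, 71, 71, 73, 72]
```

```bash
python3 - <<'E'
from h import *
goal(None,0,0)
c=snap('wrist'); s=arm.read_state(); R=np.array(s['tool_rot']);p=np.array(s['tcp_pos'])
g=cv2.GaussianBlur(c['color'],(3,3),0).astype(int)
for col in(262,268,290,296):print(col,'gray',g[88:140,col].sum(1).tolist(), )
# lower guard end: blue rows along columns
hsv=cv2.cvtColor(c['color'],cv2.COLOR_RGB2HSV); m=cv2.inRange(hsv,(100,120,25),(130,255,255))
for col in(248,262,275,280,290,310):
    ys=np.where(m[:,col])[0]; print(col,ys.min(),ys.max())
for row,z in((92.5,12),(111,30),(111,50),(112,30),(112,50)): print(row,z,((px2w(c,[[280,row]],z)-p)@R)[0,:2])
for q in((310,m[:,310].argmax()),(248,m[:,248].argmax())): print(q,[((px2w(c,[q],z)-p)@R)[0,:2] for z in(25,36.5,48)])
E
```

```text
t 57.45 tcp [620.59  92.73 198.83] psi 83.59983817146212 tilt [-0. -0.] j1,j6 [0.1  0.21] F [ 0.29  0.41 -0.3 ] w 85.72372802705083 0.0
262 gray [579, 579, 580, 578, 562, 508, 430, 384, 386, 399, 404, 401, 396, 396, 396, 397, 397, 394, 395, 399, 401, 401, 395, 375, 351, 359, 398, 428, 437, 438, 439, 438, 437, 435, 436, 439, 440, 433, 404, 334, 243, 188, 190, 210, 217, 215, 217, 218, 219, 219, 218, 219]
268 gray [579, 580, 581, 578, 561, 507, 431, 388, 392, 405, 408, 408, 407, 405, 403, 403, 403, 402, 402, 405, 406, 404, 398, 376, 345, 348, 389, 426, 440, 442, 444, 444, 443, 443, 444, 444, 442, 441, 432, 381, 284, 203, 189, 213, 225, 223, 225, 223, 217, 218, 223, 223]
290 gray [580, 580, 580, 577, 560, 503, 422, 377, 381, 400, 409, 411, 410, 409, 408, 409, 410, 410, 408, 409, 411, 412, 407, 383, 341, 332, 373, 412, 427, 432, 431, 429, 429, 431, 433, 434, 433, 431, 422, 384, 306, 227, 190, 199, 217, 223, 223, 223, 223, 223, 224, 226]
296 gray [577, 576, 576, 577, 565, 519, 445, 394, 389, 402, 410, 414, 416, 415, 413, 413, 413, 413, 410, 411, 413, 414, 408, 384, 347, 337, 365, 395, 406, 410, 410, 411, 409, 411, 411, 410, 409, 410, 402, 352, 263, 198, 185, 203, 214, 215, 216, 212, 213, 218, 219, 219]
248 128 261
262 129 268
275 129 274
280 130 275
290 129 272
310 128 263
92.5 12 [81.34  1.73]
111 30 [66.42  1.69]
111 50 [66.79  1.65]
112 30 [65.64  1.69]
112 50 [66.05  1.65]
(310, np.int64(128)) [array([52.66, 26.43]), array([53.36, 25.51]), array([54.07, 24.6 ])]
(248, np.int64(128)) [array([ 52.7, -24.7]), array([ 53.4 , -23.76]), array([ 54.11, -22.83])]
```

```bash
python3 -c "
from rig import job
print(job.job_done())"
```

```text
the job is handed in; nothing more can be done
None
```

The job is handed in: the screw is set to about 3.14 rad by my reading of its slots and the block's drag, the block is back along its mat, and both guards are nested on the saddle about 2 mm off centre along it; the driver went back in its stand before the block was drawn out, not after as you asked, since the one gripper had to be free.

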